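Canisters back on their ant saucers, in order of height

TASK

The bench has been wiped down: put the four steel canisters back on the board, each standing in the middle of its own saucer (the saucers keep the ants out), lined up by height with the shortest next to the stone cobek and each one taller than the last as the row leads away from it. The canisters are full, so keep them upright and set them down gently rather than dropping them, and do not knock over the glass tumbler.

Things in the scene. Friction and masses are not known exactly. Their poses are not given: they have to be found in the camera images.
- canister_1: the shortest of four lidded stainless steel canisters, a plain upright cylinder 46 mm across and 64 mm tall in all; the top 10 mm of that is a black knob 16 mm across in the middle of the flat lid, so the straight wall, good to grip anywhere, ends 54 mm up. Loose, full, 0.1 to 0.6 kg. Origin: centre of its underside, z up
- canister_2: the second shortest of four lidded stainless steel canisters, a plain upright cylinder 50 mm across and 88 mm tall in all; the top 10 mm of that is a black knob 16 mm across in the middle of the flat lid, so the straight wall, good to grip anywhere, ends 78 mm up. Loose, full, 0.1 to 0.6 kg. Origin: centre of its underside, z up
- canister_3: the second tallest of four lidded stainless steel canisters, a plain upright cylinder 54 mm across and 114 mm tall in all; the top 10 mm of that is a black knob 16 mm across in the middle of the flat lid, so the straight wall, good to grip anywhere, ends 104 mm up. Loose, full, 0.1 to 0.6 kg. Origin: centre of its underside, z up
- canister_4: the tallest of four lidded stainless steel canisters, a plain upright cylinder 58 mm across and 142 mm tall in all; the top 10 mm of that is a black knob 16 mm across in the middle of the flat lid, so the straight wall, good to grip anywhere, ends 132 mm up. Loose, full, 0.1 to 0.6 kg. Origin: centre of its underside, z up
- saucer_a: one of four like white ceramic saucers that stand in a straight row, about 118 mm apart, on a low wooden board (490 x 120 mm, its top 30 mm above the bench). Round, 110 mm across the rim and 12 mm high; inside, a flat floor about 90 mm across, 4 mm above its underside. It does not shift. Which letter is where in the row varies. Origin: centre of its underside, z up
- saucer_b: one of four like white ceramic saucers that stand in a straight row, about 118 mm apart, on a low wooden board (490 x 120 mm, its top 30 mm above the bench). Round, 110 mm across the rim and 12 mm high; inside, a flat floor about 90 mm across, 4 mm above its underside. It does not shift. Which letter is where in the row varies. Origin: centre of its underside, z up
- saucer_c: one of four like white ceramic saucers that stand in a straight row, about 118 mm apart, on a low wooden board (490 x 120 mm, its top 30 mm above the bench). Round, 110 mm across the rim and 12 mm high; inside, a flat floor about 90 mm across, 4 mm above its underside. It does not shift. Which letter is where in the row varies. Origin: centre of its underside, z up
- saucer_d: one of four like white ceramic saucers that stand in a straight row, about 118 mm apart, on a low wooden board (490 x 120 mm, its top 30 mm above the bench). Round, 110 mm across the rim and 12 mm high; inside, a flat floor about 90 mm across, 4 mm above its underside. It does not shift. Which letter is where in the row varies. Origin: centre of its underside, z up
- cobek: black basalt cobek (mortar), a round bowl 196 mm across and 50 mm high with its stubby pestle lying in it (up to 105 mm high); it stands on the bench beyond one end of the board, in line with the row, at either the left or the right end (a red strainer is at the other end). It does not shift. Origin: centre of its underside
- tumbler: clear glass tumbler, empty, upright and loose on the bench among the canisters, 66 mm across at the mouth, 52 mm at the foot, 110 mm tall. Origin: centre of its underside, z up
There are look-alikes about, which are no part of the job. Leave any blue, purple or turquoise look-alike of the canister_1 alone.

How it is judged:
By the outcome, as a careful person would: the job done as asked, in the order asked, and still so for the second after the job is handed in, with the robot touching nothing.
It also fails if it takes over 115 s, if anything falls off the work surface, if the arm or the gripper's body presses on something with over 40 N, if the wrist force passes 120 N, or if a joint passes its speed limit or range.

ROBOT

A 6-joint arm with a two-finger parallel gripper is mounted at the origin on the work surface. World frame = base frame: x ahead of the robot, y to its left, z up, the work surface at z = 0. Lengths are in m, angles in rad, forces in N, time in s.
With the tool pointing down it reaches from about 0.25 to 0.725 m from the base axis. Payload 9.7 kg.
Tool frame: the origin (TCP) lies midway between the tips of the shut fingers; the grasp point (between the pads) lies manip.pinch_z behind it (manip.pinch_z is the distance from the TCP to the grasp point, in m); z points along the fingers, y is the direction in which the jaws open and shut (so a half turn about z gives the same grasp; the last joint's range is limited). The gripper opens to 85 mm and grips with 20 to 120 N. Pads are 22 mm wide; open, the fingers measure 114 mm over their backs; the gripper's body (76 mm by 85 mm) begins 54 mm behind the grasp point. The pads swing forward as they close: fully open they stand 13 mm farther back than shut.
Start: joints at [-1.237, 0.087, 0.176, 1.66, 0, 1.571], TCP at [0.18, -0.52, 0.231] pointing down, gripper open.
Joint ranges: [-3.13, 3.13], [-0.85, 1.81], [-1.15, 1.24], [-2.2, 2.28], [-1.44, 1.52], [-3.14, 3.14]. Speed limits (rad/s): [2.22, 2.22, 2.57, 3.14, 3.14, 3.14].

INTERFACE

Orientations are given as [roll, pitch, yaw] about the fixed x, y, z axes, in that order (R = Rz(yaw) Ry(pitch) Rx(roll)).
In Python, from plant import manip gives the robot as it stands. The module is installed in compiled form; this text tells all that it offers.
- The arm moves only by the tool send_rows, never from a script. Its argument "commands" is a list of rows, each an object with "linear": the shift along the world's x, y, z in cm, a list of three; "twist": the turn, a rotation vector about the world's x, y, z in rad, a list of three; "fingers": the finger opening in cm, from 0 to 8.54. A call has exactly 5 rows; each row shifts and turns the commanded pose from where the row before left it; what a row does not reach is not made up. A row lasts 1/10 s, in which the tool goes at most 50 mm and 8.59 degrees, less where a joint would pass 70% of its speed; a pose out of reach is approached as far as the arm can. A call with a gripper value outside its range is refused whole. The fingers move at their own pace and stop on an object; "grip_force" is the grip in N (left out, the last holds). Time passes only in rows, so rows that do not move let the fingers close, or fill a call up. It gives the time, the measured TCP pose, the force and the opening at its end, in the units of the state.
- manip.read_state(): the state, without advancing time (a new reading comes with each control period).
- manip.get_image(name): name is "scene" or "top" or "wrist"; returns a dict with "frame" (400x640x3 uint8, red, green, blue), "K" (3x3 intrinsics, pixels), "R" (3x3) and "t" (3): a world point X has camera coordinates R X + t; the wrist camera has in their place "T_tool_cam" (4x4, takes a point from camera to tool coordinates, whose origin is the TCP and whose axes are the flange's). Camera axes: x right, y down, z forward; pixel columns grow to the right and rows downward; lengths in m; the calibration is good to about 2 mm. A picture is of the moment at which its call begins: read the wrist's pose just before it. There is no depth.
- manip.job_done(): hands the job in, once; it reports no verdict.
The state is a dict: "t": time; "q": joint angles; "joint_vel": joint speeds; "tau": joint torques, N m; "tcp_pos": TCP position; "tool_rot": TCP orientation; "force": force on the tool from outside, world axes, zero at the start; "torque": the same for the moment, N m; "width": opening from 0.0 (shut) to 1.0 (fully open).
Only numpy, scipy, OpenCV 4.12 (cv2) and the standard library are available. Lean on these libraries where they do the work, as an engineer would, in place of code of your own. Each camera call takes 0.05 s, during which the arm holds its last target.

## Working session

There is one attempt and no reset: what is moved stays moved. The work goes in short steps, Python scripts to look and compute and a tool call to move; the robot and the scene stay as the last step left them, time stands still between calls to the robot, and variables do not carry over. Pictures are saved under pics/ and viewed, and the job is handed in when it is done.

Besides the shell and the picture viewer there is one more tool, called after ">>>" in YAML: its name, and indented under it one key for each argument. send_rows: Moves the arm, as the interface text tells. Its arguments: {"type":"object","properties":{"commands":{"type":"array"},"grip_force":{"type":"number"}},"required":["commands"]}

```bash
ls; mkdir -p pics; python3 - <<'E'
from plant import manip
import cv2,json
print(manip.pinch_z, [a for a in dir(manip) if a[0]!='_'])
s=manip.read_state();print(s)
for n in("scene","top","wrist"):
    d=manip.get_image(n);cv2.imwrite(f"pics/{n}0.png",d["frame"][:,:,::-1]);print({k:v.tolist() for k,v in d.items() if k!="frame"})
E
```

```text
pics
0.0187 ['Unreachable', 'get_image', 'job_done', 'pinch_z', 'read_state']
{'t': 0.0, 'q': array([-1.23699553e+00,  8.74647335e-02,  1.75134423e-01,  1.65981489e+00,
       -5.22002194e-05,  1.57083196e+00]), 'joint_vel': array([ 0.0010454 ,  0.00056739,  0.00121688, -0.00081634,  0.00015009,
        0.00172599]), 'tau': array([-4.53120037e-04, -5.20386350e+01,  4.64802897e+01,  1.63862959e-02,
       -4.33272874e-05, -1.53678595e-06]), 'tcp_pos': array([ 0.18010888, -0.51942474,  0.23058067]), 'tool_rot': array([-3.14024378e+00,  5.22482349e-05,  3.33765232e-01]), 'force': array([ 0.24087243,  0.15854504, -0.17593435]), 'torque': array([0.02810253, 0.00331193, 0.02014449]), 'width': 1.0055785041194123}
{'K': [[464.1086437012134, 0.0, 314.15963561872854], [0.0, 464.1086437012134, 202.99423018111085], [0.0, 0.0, 1.0]], 'R': [[-0.7290705400769188, 0.6844330471957581, -0.0027479989590763736], [0.415964145504344, 0.43989702119858953, -0.7959047935497364], [-0.5435347065706023, -0.5814138067219741, -0.6054155664552013]], 't': [0.3576529835127259, -0.17309093281070778, 1.605301244803627]}
{'K': [[480.11210607661474, 0.0, 330.0612252569726], [0.0, 480.11210607661474, 200.03133240080942], [0.0, 0.0, 1.0]], 'R': [[0.021770233670637972, -0.9996743057831037, 0.013316879626825352], [-0.994124055572758, -0.023058247703162817, -0.10576237206318498], [0.10603498977930732, -0.01093615882881734, -0.9943022585575138]], 't': [-0.011009739565490641, 0.5130797414919467, 1.2376266512595306]}
{'K': [[305.50752373482675, 0.0, 320.7946466573932], [0.0, 305.50752373482675, 205.3104388150897], [0.0, 0.0, 1.0]], 'T_tool_cam': [[-0.0006236949224159751, -0.9574455122011581, -0.2886134130121224, 0.07388880529675527], [0.9999995867768793, -0.0004062647397647549, -0.00081326197000945, -0.000541888935608581], [0.0006614005702993641, -0.2886138009777484, 0.957445369947791, -0.1411454532891507], [0.0, 0.0, 0.0, 1.0]]}
```

View pics/scene0.png

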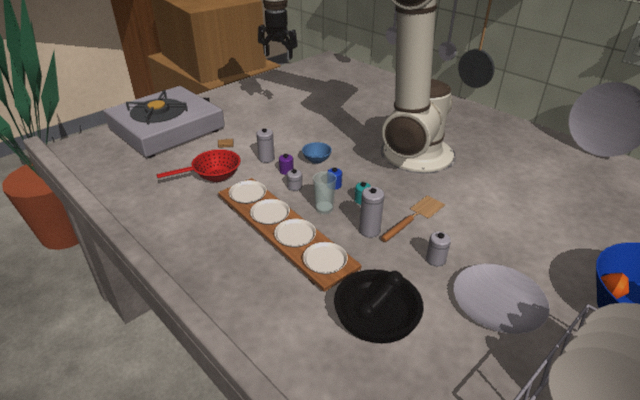

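View pics/top0.png

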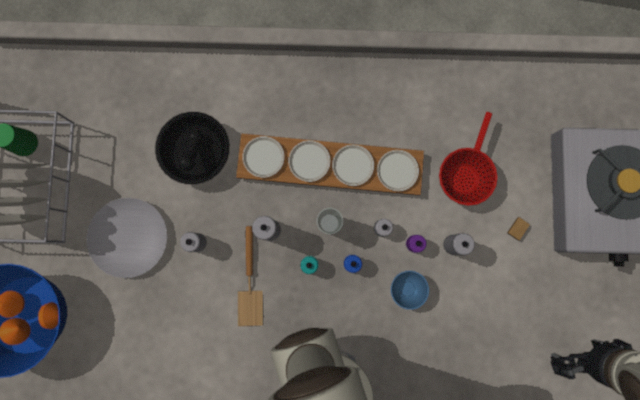

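View pics/wrist0.png

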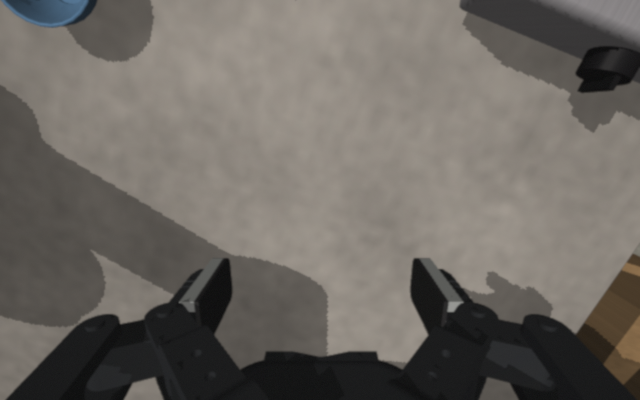

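The top view shows the cobek at the left end (col 193, +y), saucers at cols 265/310/353/399, and canister knobs near (191,242), (264,228), (384,228) and (463,243). The tumbler is at (330,221), and there are look-alikes at (310,265), (353,264) and (417,243). Next I'll zoom in and triangulate.

```bash
python3 - <<'E'
import cv2
t=cv2.imread("pics/top0.png");s=cv2.imread("pics/scene0.png")
cv2.imwrite("pics/topz1.png",cv2.resize(t[125:285,165:365],None,fx=4,fy=3.75*4/3.75/1.1,interpolation=cv2.INTER_CUBIC)[:600])
cv2.imwrite("pics/topz2.png",cv2.resize(t[125:275,330:530],None,fx=4,fy=4,interpolation=cv2.INTER_CUBIC))
cv2.imwrite("pics/scz.png",cv2.resize(s[120:280,220:460],None,fx=3.3,fy=3.3,interpolation=cv2.INTER_CUBIC))
E
```

```text
(no output)
```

View pics/topz1.png

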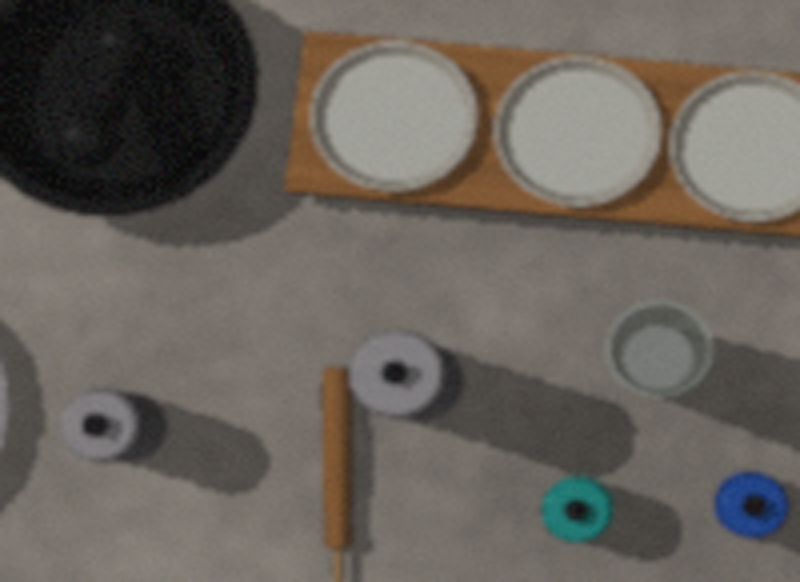

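View pics/topz2.png

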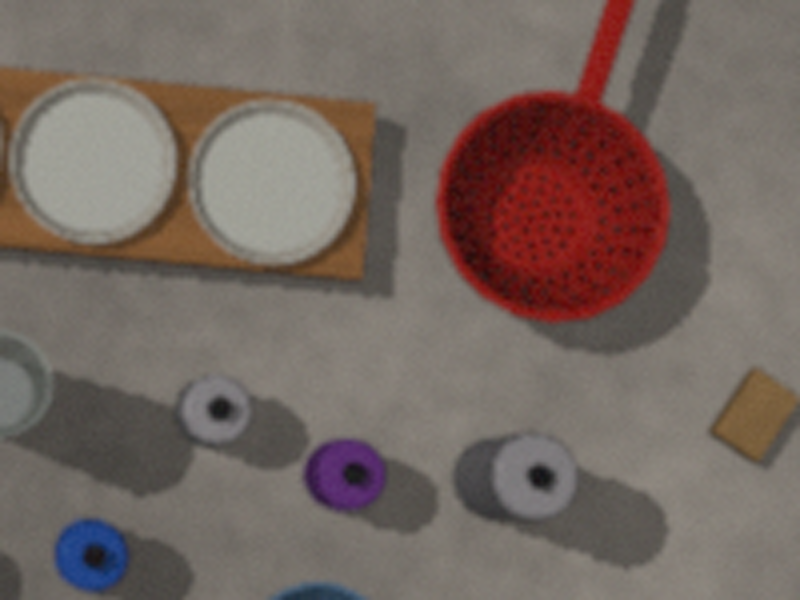

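View pics/scz.png

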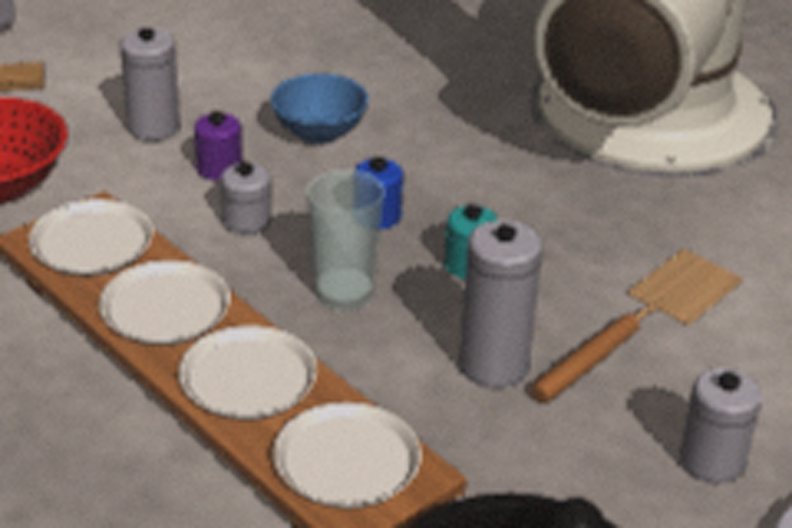

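```bash
cat > h.py <<'E'
import numpy as np,cv2
from plant import manip
def ray(d,u,v):
    K,R,t=d["K"],np.array(d["R"]),np.array(d["t"])
    c=-R.T@t; r=R.T@np.linalg.inv(K)@np.array([u,v,1.]); return c,r/np.linalg.norm(r)
def onz(d,u,v,z):
    c,r=ray(d,u,v); return c+r*(z-c[2])/r[2]
def tri(d1,p1,d2,p2):
    c1,r1=ray(d1,*p1);c2,r2=ray(d2,*p2)
    A=np.stack([r1,-r2],1);s=np.linalg.lstsq(A,c2-c1,rcond=None)[0]
    a,b=c1+s[0]*r1,c2+s[1]*r2; return (a+b)/2,np.linalg.norm(a-b)
def dark(d,u,v,r=6,th=None):
    g=d["frame"].astype(float).max(2);u0,v0=int(u)-r,int(v)-r
    p=g[v0:v0+2*r+1,u0:u0+2*r+1]
    p=cv2.GaussianBlur(p,(0,0),.7)
    th=p.min()+.5*(np.median(p)-p.min()); w=np.clip(th-p,0,None)
    yy,xx=np.mgrid[:p.shape[0],:p.shape[1]]
    m=((xx-r)**2+(yy-r)**2<=(r*.8)**2);w=w*m
    return u0+(w*xx).sum()/w.sum(),v0+(w*yy).sum()/w.sum()
def proj(d,X):
    p=d["K"]@(np.array(d["R"])@X+d["t"]);return p[:2]/p[2]
E
python3 - <<'E'
from h import *
np.set_printoptions(precision=4,suppress=True)
T=manip.get_image("top");S=manip.get_image("scene")
H=[.064,.088,.114,.142]
tp=[(384.5,227),(189.5,242),(264,227.5),(465,244)]
tp=[(385,227),(189,242),(465,244),(263.5,228)]
sp=[(294,171),(440.5,235.5),(264.5,130.5),(373,190.5)]
for i in range(4):
    a=dark(T,*tp[i],5);b=dark(S,*sp[i],4)
    X,e=tri(T,a,S,b)
    print(i+1,np.array(a),np.array(b),"tri",X,e,"topz",onz(T,*a,H[i]-.003)[:2],"scz",onz(S,*b,H[i]-.005)[:2])
hsv=cv2.cvtColor(T["frame"],cv2.COLOR_RGB2HSV)
# saucers: 
for u,v in[(265,157),(310,161),(353,166),(399,171)]:
    m=((hsv[...,1]<45)&(hsv[...,2]>130)).astype(np.uint8)
    k=np.zeros_like(m);cv2.circle(k,(u,v),24,1,-1);m&=k
    cs,_=cv2.findContours(m,0,1);c=max(cs,key=cv2.contourArea)
    el=cv2.fitEllipse(cv2.convexHull(c));print("saucer",el,onz(T,*el[0],.040)[:2], )
print(onz(T,331,219,.11), onz(T,310,265,.06),onz(T,417,243,.06),onz(T,353,264,.06))
E
```

```text
1 [384.6882 226.8233] [293.5816 170.6305] tri [ 0.4442 -0.1402  0.0606] 0.0002977599243048148 topz [ 0.4441 -0.14  ] scz [ 0.4427 -0.1422]
2 [188.6678 241.5189] [440.1343 235.2313] tri [0.3955 0.35   0.0835] 0.00029218297262300594 topz [0.3954 0.3497] scz [0.3951 0.3496]
3 [464.8014 243.8523] [263.8596 129.974 ] tri [ 0.4043 -0.3307  0.1098] 0.00017110219765567594 topz [ 0.4042 -0.3302] scz [ 0.4034 -0.332 ]
4 [263.4344 227.0862] [372.6096 190.3651] tri [0.433  0.1591 0.1376] 0.00023570947556018193 topz [0.4328 0.159 ] scz [0.4324 0.1585]
saucer ((264.88323974609375, 156.87648010253906), (36.44188690185547, 38.43836212158203), 31.970306396484375) [0.6219 0.1744]
saucer ((310.9321594238281, 161.02029418945312), (37.14125061035156, 38.392433166503906), 29.129640579223633) [0.6138 0.0532]
saucer ((354.5505676269531, 165.3118133544922), (37.028343200683594, 38.61912155151367), 26.139375686645508) [ 0.6051 -0.0617]
saucer ((399.09063720703125, 170.67218017578125), (37.76333236694336, 38.764320373535156), 30.61271095275879) [ 0.5937 -0.1792]
[ 0.4577 -0.0019  0.11  ] [0.3434 0.048  0.06  ] [ 0.4048 -0.223   0.06  ] [ 0.3482 -0.0607  0.06  ]
```

```bash
python3 - <<'E'
from h import *
np.set_printoptions(precision=4,suppress=True)
T=manip.get_image("top");S=manip.get_image("scene")
def run(d,name,cs0,r,ym):
    hsv=cv2.cvtColor(d["frame"],cv2.COLOR_RGB2HSV)
    m=((hsv[...,1]<60)&(hsv[...,2]>75)).astype(np.uint8)
    bd=((hsv[...,0]>4)&(hsv[...,0]<22)&(hsv[...,1]>=90)).astype(np.uint8)
    out=d["frame"][:,:,::-1].copy()
    P=[]
    for u,v in cs0:
        k=np.zeros_like(m);cv2.ellipse(k,(u,v),(r,int(r*ym)),0,0,360,1,-1)
        bright=((hsv[...,2]>135)&(hsv[...,1]<45)).astype(np.uint8)&k
        cs,_=cv2.findContours(bright,0,1);c=cv2.convexHull(np.vstack([c for c in cs if cv2.contourArea(c)>3]))
        el=cv2.fitEllipse(c);P.append(el[0]);print(name,np.array(el[0]),el[1]);cv2.ellipse(out,el,(0,0,255),1)
    return P,out
pt,o1=run(T,"top",[(265,157),(310,161),(353,166),(399,171)],24,1)
ps,o2=run(S,"sc",[(326,258),(295,233),(270,211),(248,192)],27,.75)
for a,b in zip(pt,ps): print(tri(T,a,S,b),onz(T,*a,.042)[:2],onz(S,*b,.042)[:2])
A=np.array([onz(T,*a,.042)[:2] for a in pt]);B=np.array([onz(S,*b,.042)[:2] for b in ps])
i=np.arange(4)
for M in(A,B,(A+B)/2):
    p=np.polyfit(i,M,1);print(p,np.hypot(*p[0]));print(p[1]+i[:,None]*p[0])
cv2.imwrite("pics/sa.png",np.vstack([cv2.resize(o1[130:200,230:430],None,fx=4,fy=4),cv2.resize(o2[170:285,210:410],(800,300))[:300]]))
E
```

```text
top [265.0262 156.8486] (35.88417053222656, 38.218238830566406)
top [310.9051 161.0618] (36.39825439453125, 38.02727127075195)
top [354.6    165.2573] (36.6895751953125, 38.13341522216797)
top [399.0408 170.4618] (37.46900177001953, 38.145896911621094)
sc [326.5034 255.7729] (33.28377914428711, 46.52902603149414)
sc [297.6163 231.2725] (37.350643157958984, 50.824737548828125)
sc [272.4938 209.7366] (38.6060676574707, 50.90118408203125)
sc [249.259  191.2989] (39.4740104675293, 52.828983306884766)
(array([0.6193, 0.1765, 0.041 ]), np.float64(0.007111678566764034)) [0.6216 0.1738] [0.6177 0.1799]
(array([0.61  , 0.0568, 0.0403]), np.float64(0.010029105211737475)) [0.6133 0.0532] [0.6082 0.0623]
(array([ 0.6012, -0.0582,  0.042 ]), np.float64(0.01017235632024705)) [ 0.6049 -0.0617] [ 0.5983 -0.0538]
(array([ 0.5916, -0.1766,  0.0382]), np.float64(0.007934205421468513)) [ 0.5939 -0.1787] [ 0.5924 -0.1684]
[[-0.0091 -0.1173]
 [ 0.6222  0.1725]] 0.11760684806994548
[[ 0.6222  0.1725]
 [ 0.613   0.0553]
 [ 0.6039 -0.062 ]
 [ 0.5947 -0.1792]]
[[-0.0086 -0.1161]
 [ 0.6171  0.1792]] 0.11641452216236722
[[ 0.6171  0.1792]
 [ 0.6085  0.0631]
 [ 0.5999 -0.053 ]
 [ 0.5913 -0.1691]]
[[-0.0089 -0.1167]
 [ 0.6196  0.1758]] 0.11701045942576092
[[ 0.6196  0.1758]
 [ 0.6107  0.0592]
 [ 0.6019 -0.0575]
 [ 0.593  -0.1742]]
```

View pics/sa.png

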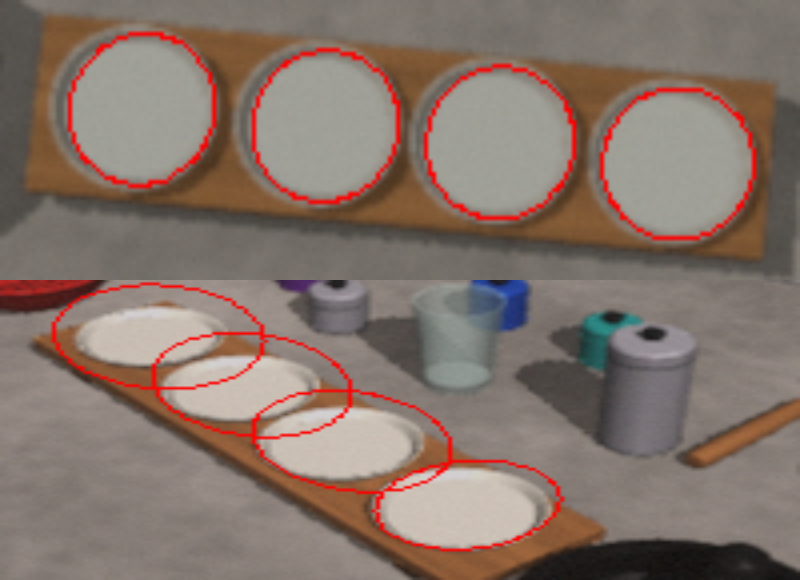

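>>> send_rows:
  commands:
    - {"linear": [3.5, 3, 0], "twist": [0, 0, -0.08], "fingers": 7.5}
    - {"linear": [4.5, 4, 0], "twist": [0, 0, -0.08], "fingers": 7.5}
    - {"linear": [4.5, 4, 0], "twist": [0, 0, -0.08], "fingers": 7.5}
    - {"linear": [4, 3.5, 0], "twist": [0, 0, -0.09], "fingers": 7.5}
    - {"linear": [2, 1.5, 0], "twist": [0, 0, 0], "fingers": 7.5}

```text
t: 0.85
tcp_pos: [0.3496, -0.3728, 0.2316]
tool_rot: [-3.142, -0.001, 0.003]
force: [0.0, -1.1, -0.5]
width: 0.882
```

The bright-mask ellipses miss the left rim wall in the top view, and in the scene view they are wrong. I'll redo this using the non-brown hole in the board.

```bash
python3 - <<'E'
from h import *
np.set_printoptions(precision=4,suppress=True)
T=manip.get_image("top");S=manip.get_image("scene")
def run(d,cs0,r,ym):
    hsv=cv2.cvtColor(cv2.GaussianBlur(d["frame"],(0,0),.8),cv2.COLOR_RGB2HSV)
    m=(hsv[...,1]<75).astype(np.uint8)
    out=d["frame"][:,:,::-1].copy();P=[]
    for u,v in cs0:
        k=np.zeros_like(m);cv2.ellipse(k,(u,v),(r,int(r*ym)),0,0,360,1,-1)
        n,l,st,_=cv2.connectedComponentsWithStats(m&k,connectivity=4)
        L=(l==l[v,u]).astype(np.uint8)
        L=cv2.morphologyEx(L,cv2.MORPH_OPEN,np.ones((5,5),np.uint8))
        cs,_=cv2.findContours(L,0,1);c=max(cs,key=cv2.contourArea)
        el=cv2.fitEllipse(cv2.convexHull(c));P.append(el[0]);print(np.array(el[0]),el[1]);cv2.ellipse(out,el,(0,0,255),1)
    return P,out
pt,o1=run(T,[(264,157),(309,161),(353,165),(398,170)],23,1)
ps,o2=run(S,[(326,258),(295,233),(270,212),(248,192)],24,.68)
A=np.array([onz(T,*a,.042)[:2] for a in pt]);B=np.array([onz(S,*b,.042)[:2] for b in ps])
i=np.arange(4)
for M in(A,B):
    p=np.polyfit(i,M,1);print(M);print(p,np.hypot(*p[0]));print(p[1]+i[:,None]*p[0])
cv2.imwrite("pics/sb.png",np.vstack([cv2.resize(o1[130:200,230:430],None,fx=4,fy=4),cv2.resize(o2[175:280,210:410],(600,315),interpolation=2)[:,:].copy().__class__((315,800,3),np.uint8) if 0 else cv2.copyMakeBorder(cv2.resize(o2[175:280,210:410],(600,315)),0,0,0,200,0)]))
E
```

```text
[263.2888 155.7809] (41.2160758972168, 43.0141487121582)
[309.2222 159.9015] (41.55467224121094, 43.1229133605957)
[352.9371 164.0846] (41.41741180419922, 43.1878547668457)
[397.6197 170.0469] (40.710330963134766, 42.162330627441406)
[325.228  257.0772] (31.677841186523438, 45.431758880615234)
[294.9093 231.2372] (29.66786003112793, 42.44807052612305)
[272.4481 211.4129] (29.1102294921875, 44.92068862915039)
[250.1378 190.7913] (30.089590072631836, 45.85701370239258)
[[ 0.6243  0.1785]
 [ 0.6163  0.0577]
 [ 0.6079 -0.0573]
 [ 0.5949 -0.175 ]]
[[-0.0097 -0.1175]
 [ 0.6254  0.1773]] 0.11792660557500742
[[ 0.6254  0.1773]
 [ 0.6157  0.0597]
 [ 0.606  -0.0578]
 [ 0.5964 -0.1753]]
[[ 0.6232  0.1811]
 [ 0.6133  0.0574]
 [ 0.6031 -0.048 ]
 [ 0.589  -0.1686]]
[[-0.0113 -0.1154]
 [ 0.6241  0.1786]] 0.11599892944727878
[[ 0.6241  0.1786]
 [ 0.6128  0.0632]
 [ 0.6015 -0.0523]
 [ 0.5902 -0.1677]]
```

View pics/sb.png

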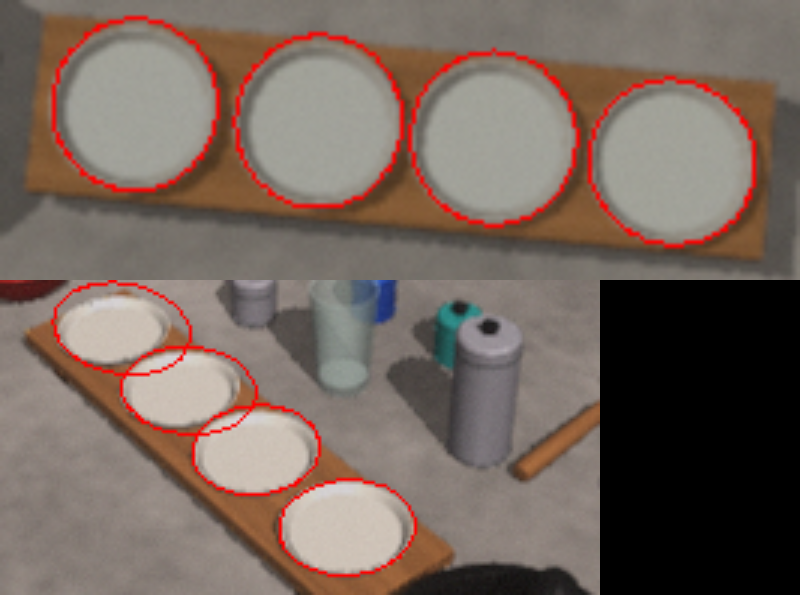

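>>> send_rows:
  commands:
    - {"linear": [2.4, 2, 0], "twist": [0, 0, 0], "fingers": 7.5}
    - {"linear": [2.0, 1.8, 0], "twist": [0, 0, 0], "fingers": 7.5}
    - {"linear": [1, 0.5, -1], "twist": [0, 0, 0], "fingers": 7.5}
    - {"linear": [0, 0, -3], "twist": [0, 0, 0], "fingers": 7.5}
    - {"linear": [0, 0, 0], "twist": [0, 0, 0], "fingers": 7.5}

```text
t: 1.45
tcp_pos: [0.4002, -0.3317, 0.1873]
tool_rot: [-3.138, 0.005, 0.004]
force: [0.7, -0.2, 0.6]
width: 0.873
```

The top-view rim fits follow the rims well, with spacing 117.9 mm as it should be. That gives saucers at (.6235,.1775), (.6145,.059), (.605,-.058) and (.5955,-.1755). Next I descend on canister 3.

>>> send_rows:
  commands:
    - {"linear": [0.4, 0.1, -2.5], "twist": [0, 0, 0], "fingers": 7.5}
    - {"linear": [0, 0, -3.5], "twist": [0, 0, 0], "fingers": 7.5}
    - {"linear": [0, 0, -3.5], "twist": [0, 0, 0], "fingers": 7.5}
    - {"linear": [0, 0, -2.4], "twist": [0, 0, 0], "fingers": 7.5}
    - {"linear": [0, 0, -1], "twist": [0, 0, 0], "fingers": 7.5}

```text
t: 1.95
tcp_pos: [0.4042, -0.3313, 0.0605]
tool_rot: [-3.14, 0.002, 0.003]
force: [-0.1, -0.2, -0.1]
width: 0.879
```

>>> send_rows:
  commands:
    - {"linear": [0, 0, 0], "twist": [0, 0, 0], "fingers": 6.0}
    - {"linear": [0, 0, 0], "twist": [0, 0, 0], "fingers": 5.0}
    - {"linear": [0, 0, 0], "twist": [0, 0, 0], "fingers": 4.0}
    - {"linear": [0, 0, 0], "twist": [0, 0, 0], "fingers": 4.0}
    - {"linear": [0, 0, 0], "twist": [0, 0, 0], "fingers": 4.0}
  grip_force: 50

```text
t: 2.45
tcp_pos: [0.4061, -0.3318, 0.0634]
tool_rot: [3.14, -0.001, 0.004]
force: [-0.8, 0.0, 3.2]
width: 0.618
```

```bash
python3 - <<'E'
from h import *
s=manip.read_state();print(s['t'],s['tcp_pos'],s['force'],s['width'])
d=manip.get_image("wrist");cv2.imwrite("pics/w1.png",d["frame"][:,:,::-1])
E
```

```text
2.45 [ 0.40606759 -0.33177118  0.06343712] [-0.76424469  0.02767613  3.15740986] 0.6177542243904569
```

View pics/w1.png

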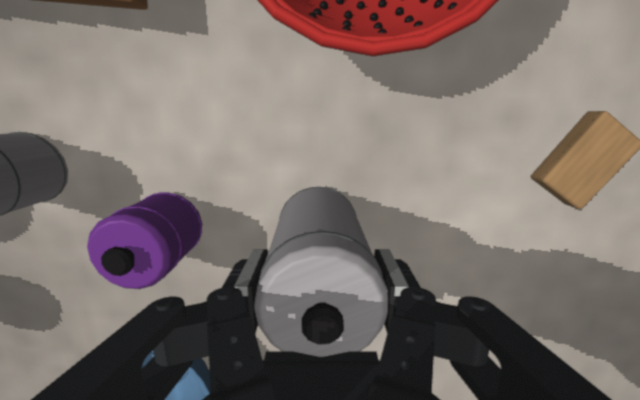

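```bash
cat >> h.py <<'E'
def knob_in_tool(d,u,v,tcpz,kz):
    # returns tool-frame point of pixel at world height kz, tool pointing straight down
    M=np.array(d["T_tool_cam"]);r=M[:3,:3]@np.linalg.inv(d["K"])@np.array([u,v,1.]);c=M[:3,3]
    zt=tcpz-kz
    return c+r*(zt-c[2])/r[2]
E
python3 - <<'E'
from h import *
s=manip.read_state();d=manip.get_image("wrist")
g=d["frame"].max(2);p=(g[295:350,295:350]<45).astype(np.uint8)
n,l,st,ce=cv2.connectedComponentsWithStats(p);print(st,ce+295)
for v in(303,322,340):
  print(knob_in_tool(d,322,v,s['tcp_pos'][2],.114),)
E
```

```text
[[   0    0   55   55 1711]
 [   7    8   41   41 1314]] [[321.95499708 321.08123904]
 [322.0585997  323.19634703]]
[ 0.01141027 -0.00030761 -0.05059263]
[ 0.00372435 -0.00030365 -0.05059263]
[-0.00386391 -0.00029975 -0.05059263]
```

>>> send_rows:
  commands:
    - {"linear": [0, 0, 0.6], "twist": [0, 0, 0], "fingers": 4.0}
    - {"linear": [0, 0, 1.5], "twist": [0, 0, 0], "fingers": 4.0}
    - {"linear": [0, 0, 2.5], "twist": [0, 0, 0], "fingers": 4.0}
    - {"linear": [0, 0, 3], "twist": [0, 0, 0], "fingers": 4.0}
    - {"linear": [0, 0, 2], "twist": [0, 0, 0], "fingers": 4.0}

```text
t: 3.05
tcp_pos: [0.4058, -0.3314, 0.1612]
tool_rot: [3.14, -0.001, 0.004]
force: [-0.7, -0.0, -2.1]
width: 0.621
```

>>> send_rows:
  commands:
    - {"linear": [0.7, 1, 0.5], "twist": [0, 0, 0], "fingers": 4.0}
    - {"linear": [1.6, 2.2, 0], "twist": [0, 0, 0], "fingers": 4.0}
    - {"linear": [2.3, 3.2, 0], "twist": [0, 0, 0], "fingers": 4.0}
    - {"linear": [2.3, 3.2, 0], "twist": [0, 0, 0], "fingers": 4.0}
    - {"linear": [2.3, 3.2, 0], "twist": [0, 0, 0], "fingers": 4.0}

```text
t: 3.55
tcp_pos: [0.4982, -0.2012, 0.1628]
tool_rot: [-3.141, 0.001, 0.004]
force: [0.2, -0.2, -1.8]
width: 0.617
```

>>> send_rows:
  commands:
    - {"linear": [2.3, 3.2, 0], "twist": [0, 0, 0], "fingers": 4.0}
    - {"linear": [2.3, 3.2, 0], "twist": [0, 0, 0], "fingers": 4.0}
    - {"linear": [2.3, 3.2, 0], "twist": [0, 0, 0], "fingers": 4.0}
    - {"linear": [1.8, 2.4, 0], "twist": [0, 0, 0], "fingers": 4.0}
    - {"linear": [1, 1.3, 0], "twist": [0, 0, 0], "fingers": 4.0}

```text
t: 4.05
tcp_pos: [0.5953, -0.0674, 0.1624]
tool_rot: [-3.141, 0.001, 0.006]
force: [-0.4, -0.3, -3.1]
width: 0.612
```

>>> send_rows:
  commands:
    - {"linear": [0.6, 0.5, 0], "twist": [0, 0, 0], "fingers": 4.0}
    - {"linear": [0.4, 0.4, -0.6], "twist": [0, 0, 0], "fingers": 4.0}
    - {"linear": [0, 0, -1.8], "twist": [0, 0, 0], "fingers": 4.0}
    - {"linear": [0, 0, -1.8], "twist": [0, 0, 0], "fingers": 4.0}
    - {"linear": [0, 0, -1.0], "twist": [0, 0, 0], "fingers": 4.0}

```text
t: 4.55
tcp_pos: [0.6035, -0.0622, 0.1093]
tool_rot: [-3.142, 0.002, 0.002]
force: [-0.8, 0.3, -2.8]
width: 0.618
```

>>> send_rows:
  commands:
    - {"linear": [0, 0, -0.2], "twist": [0, 0, 0], "fingers": 4.0}
    - {"linear": [0, 0, -0.2], "twist": [0, 0, 0], "fingers": 4.0}
    - {"linear": [0, 0, -0.2], "twist": [0, 0, 0], "fingers": 4.0}
    - {"linear": [0, 0, -0.2], "twist": [0, 0, 0], "fingers": 4.0}
    - {"linear": [0, 0, -0.1], "twist": [0, 0, 0], "fingers": 4.0}

```text
t: 5.05
tcp_pos: [0.6047, -0.0613, 0.1025]
tool_rot: [3.142, -0.001, 0.004]
force: [0.1, -0.0, -2.0]
width: 0.616
```

>>> send_rows:
  commands:
    - {"linear": [0, 0.3, 0], "twist": [0, 0, 0], "fingers": 4.0}
    - {"linear": [0, 0, -0.15], "twist": [0, 0, 0], "fingers": 4.0}
    - {"linear": [0, 0, -0.15], "twist": [0, 0, 0], "fingers": 4.0}
    - {"linear": [0, 0, -0.1], "twist": [0, 0, 0], "fingers": 4.0}
    - {"linear": [0, 0, 0], "twist": [0, 0, 0], "fingers": 4.0}

```text
t: 5.55
tcp_pos: [0.6045, -0.0582, 0.0981]
tool_rot: [-3.142, 0.0, 0.004]
force: [-0.1, -0.6, -2.8]
width: 0.615
```

>>> send_rows:
  commands:
    - {"linear": [0, 0, -0.1], "twist": [0, 0, 0], "fingers": 4.0}
    - {"linear": [0, 0, 0], "twist": [0, 0, 0], "fingers": 4.0}
    - {"linear": [0, 0, 0], "twist": [0, 0, 0], "fingers": 4.0}
    - {"linear": [0, 0, 0], "twist": [0, 0, 0], "fingers": 4.0}
    - {"linear": [0, 0, 0], "twist": [0, 0, 0], "fingers": 4.0}

```text
t: 6.05
tcp_pos: [0.6047, -0.0583, 0.0975]
tool_rot: [3.142, -0.0, 0.004]
force: [-0.4, -0.4, 1.8]
width: 0.614
```

```bash
python3 - <<'E'
from h import *
for i in range(3):
  S=manip.get_image("scene");s=manip.read_state();print(s['tcp_pos'],s['force'])
o=cv2.resize(S["frame"][100:280,200:420,::-1],None,fx=3.3,fy=3.3);cv2.imwrite("pics/s2.png",o)
E
```

```text
[ 0.60466448 -0.0582948   0.09749431] [0.76436914 1.01526806 0.16551783]
[ 0.60468443 -0.05830313  0.09752614] [-0.7268862  -0.37640794  1.21735066]
[ 0.60466371 -0.05826462  0.09751908] [-0.21174389  0.11980743  2.62688949]
```

View pics/s2.png

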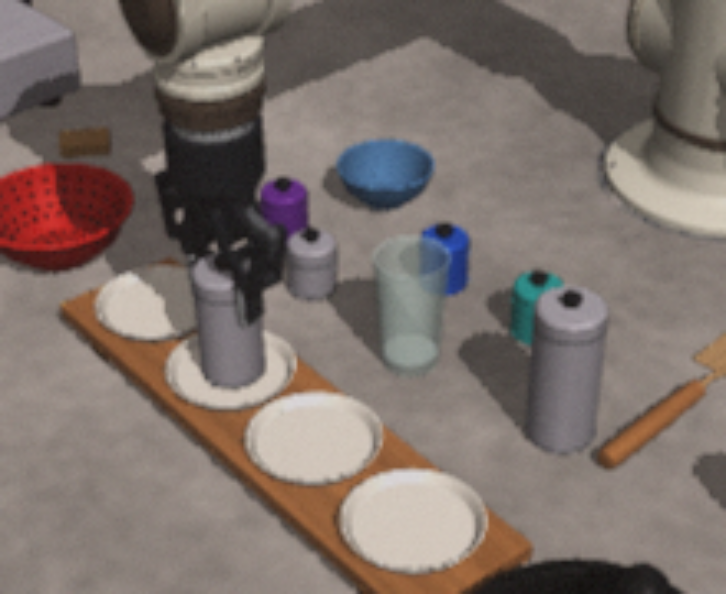

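The canister stands in saucer 2 and the force has flipped from -2.5 to about +1.5 N, so it is in contact. Release and rise.

>>> send_rows:
  commands:
    - {"linear": [0, 0, 0], "twist": [0, 0, 0], "fingers": 5.4}
    - {"linear": [0, 0, 0], "twist": [0, 0, 0], "fingers": 5.8}
    - {"linear": [0, 0, 0], "twist": [0, 0, 0], "fingers": 6.4}
    - {"linear": [0, 0, 0], "twist": [0, 0, 0], "fingers": 7.0}
    - {"linear": [0, 0, 0], "twist": [0, 0, 0], "fingers": 7.5}

```text
t: 6.7
tcp_pos: [0.6046, -0.0583, 0.0973]
tool_rot: [3.142, 0.0, 0.004]
force: [-0.4, -0.0, -0.6]
width: 0.877
```

>>> send_rows:
  commands:
    - {"linear": [0, 0, 1], "twist": [0, 0, 0], "fingers": 7.5}
    - {"linear": [0, 0, 2], "twist": [0, 0, 0], "fingers": 7.5}
    - {"linear": [0, 0, 3], "twist": [0, 0, 0], "fingers": 7.5}
    - {"linear": [0, 0, 3], "twist": [0, 0, 0], "fingers": 7.5}
    - {"linear": [0, 0, 1], "twist": [0, 0, 0], "fingers": 7.5}

```text
t: 7.2
tcp_pos: [0.6055, -0.0584, 0.2015]
tool_rot: [3.141, -0.005, 0.004]
force: [-0.8, 0.4, 0.3]
width: 0.877
```

>>> send_rows:
  commands:
    - {"linear": [-3, -1.5, 0], "twist": [0, 0, 0], "fingers": 7.5}
    - {"linear": [-4, -2, 0], "twist": [0, 0, 0], "fingers": 7.5}
    - {"linear": [-4, -2, 0], "twist": [0, 0, 0], "fingers": 7.0}
    - {"linear": [-3, -1.7, 0], "twist": [0, 0, 0], "fingers": 6.8}
    - {"linear": [-2, -1, 0], "twist": [0, 0, 0], "fingers": 6.8}

```text
t: 7.7
tcp_pos: [0.4426, -0.1411, 0.1975]
tool_rot: [3.141, -0.0, 0.003]
force: [-0.2, 0.1, 0.8]
width: 0.794
```

```bash
python3 - <<'E'
from h import *
s=manip.read_state();print(s['tcp_pos'],s['width'])
T=manip.get_image("top");S=manip.get_image("scene")
cv2.imwrite("pics/t3.png",cv2.resize(T["frame"][110:280,240:480,::-1],None,fx=3,fy=3))
cv2.imwrite("pics/s3.png",cv2.resize(S["frame"][100:280,200:420,::-1],None,fx=3.3,fy=3.3))
E
```

```text
[ 0.44260388 -0.14106875  0.19750347] 0.7937682822850612
```

View pics/t3.png

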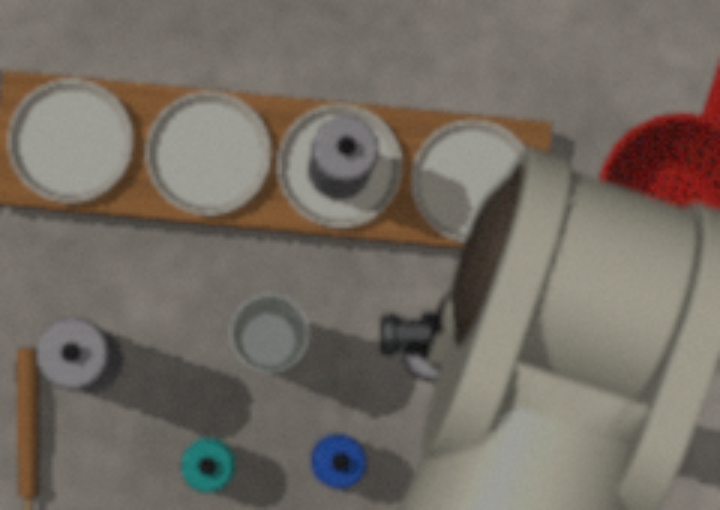

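View pics/s3.png

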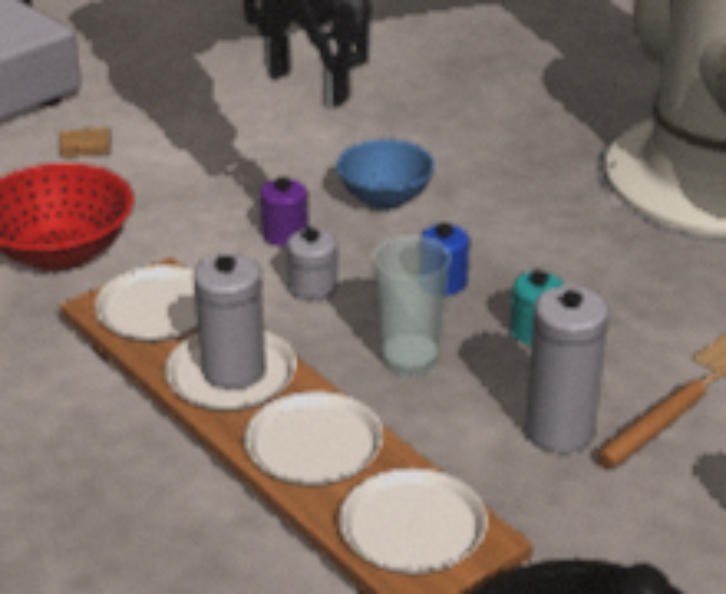

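```bash
python3 - <<'E'
from h import *
T=manip.get_image("top");S=manip.get_image("scene")
a=dark(T,355.7,158.7,5);b=dark(S,268.2,180,4);print(a,b,tri(T,a,S,b))
E
```

```text
(np.float64(355.2427953907533), np.float64(158.2430599535806)) (np.float64(267.7259961154365), np.float64(179.5348903273628)) (array([ 0.60382623, -0.05700281,  0.14419402]), np.float64(0.0007338118433265119))
```

>>> send_rows:
  commands:
    - {"linear": [0.15, 0.1, -2.5], "twist": [0, 0, 0], "fingers": 6.8}
    - {"linear": [0, 0, -4], "twist": [0, 0, 0], "fingers": 6.8}
    - {"linear": [0, 0, -4.5], "twist": [0, 0, 0], "fingers": 6.8}
    - {"linear": [0, 0, -4], "twist": [0, 0, 0], "fingers": 6.8}
    - {"linear": [0, 0, -2], "twist": [0, 0, 0], "fingers": 6.8}

```text
t: 8.4
tcp_pos: [0.445, -0.1381, 0.0233]
tool_rot: [-3.14, 0.004, 0.005]
force: [-0.5, -0.3, 0.4]
width: 0.793
```

>>> send_rows:
  commands:
    - {"linear": [0, 0, -0.9], "twist": [0, 0, 0], "fingers": 6.4}
    - {"linear": [0, 0, 0], "twist": [0, 0, 0], "fingers": 5.6}
    - {"linear": [0, 0, 0], "twist": [0, 0, 0], "fingers": 4.8}
    - {"linear": [0, 0, 0], "twist": [0, 0, 0], "fingers": 3.6}
    - {"linear": [0, 0, 0], "twist": [0, 0, 0], "fingers": 3.6}

```text
t: 8.9
tcp_pos: [0.4473, -0.1395, 0.0199]
tool_rot: [3.141, -0.003, 0.004]
force: [1.2, 1.0, 4.9]
width: 0.522
```

>>> send_rows:
  commands:
    - {"linear": [0, 0, 0], "twist": [0, 0, 0], "fingers": 3.6}
    - {"linear": [0, 0, 0], "twist": [0, 0, 0], "fingers": 3.6}
    - {"linear": [0, 0, 0], "twist": [0, 0, 0], "fingers": 3.6}
    - {"linear": [0, 0, 0], "twist": [0, 0, 0], "fingers": 3.6}
    - {"linear": [0, 0, 0], "twist": [0, 0, 0], "fingers": 3.6}

```text
t: 9.4
tcp_pos: [0.4473, -0.1395, 0.0199]
tool_rot: [3.141, -0.003, 0.004]
force: [0.5, 0.8, 6.6]
width: 0.52
```

>>> send_rows:
  commands:
    - {"linear": [0, 0, 0.8], "twist": [0, 0, 0], "fingers": 3.6}
    - {"linear": [0, 0, 2.2], "twist": [0, 0, 0], "fingers": 3.6}
    - {"linear": [0, 0, 3.5], "twist": [0, 0, 0], "fingers": 3.6}
    - {"linear": [0, 0, 4], "twist": [0, 0, 0], "fingers": 3.6}
    - {"linear": [0, 0, 3.5], "twist": [0, 0, 0], "fingers": 3.6}

```text
t: 9.9
tcp_pos: [0.4458, -0.1393, 0.1606]
tool_rot: [3.141, -0.0, 0.004]
force: [1.2, 0.5, -2.3]
width: 0.521
```

>>> send_rows:
  commands:
    - {"linear": [0, 0, 1.5], "twist": [0, 0, 0], "fingers": 3.6}
    - {"linear": [0.5, 0.9, 0.5], "twist": [0, 0, 0], "fingers": 3.6}
    - {"linear": [1.2, 2.1, 0], "twist": [0, 0, 0], "fingers": 3.6}
    - {"linear": [1.7, 3, 0], "twist": [0, 0, 0], "fingers": 3.6}
    - {"linear": [1.7, 3, 0], "twist": [0, 0, 0], "fingers": 3.6}

```text
t: 10.4
tcp_pos: [0.497, -0.0478, 0.1765]
tool_rot: [-3.141, 0.002, 0.003]
force: [-0.2, -0.7, -1.0]
width: 0.523
```

>>> send_rows:
  commands:
    - {"linear": [1.7, 3, 0], "twist": [0, 0, 0], "fingers": 3.6}
    - {"linear": [1.7, 3, 0], "twist": [0, 0, 0], "fingers": 3.6}
    - {"linear": [1.7, 3, 0], "twist": [0, 0, 0], "fingers": 3.6}
    - {"linear": [1.7, 3, 0], "twist": [0, 0, 0], "fingers": 3.6}
    - {"linear": [1.7, 3, 0], "twist": [0, 0, 0], "fingers": 3.6}

```text
t: 10.9
tcp_pos: [0.5843, 0.0561, 0.176]
tool_rot: [-3.106, 0.003, 0.079]
force: [0.5, -0.8, -1.4]
width: 0.521
```

>>> send_rows:
  commands:
    - {"linear": [1.7, 3, 0], "twist": [0, 0, 0], "fingers": 3.6}
    - {"linear": [1.3, 2.4, 0], "twist": [0, 0, 0], "fingers": 3.6}
    - {"linear": [0.7, 1.3, 0], "twist": [0, 0, 0], "fingers": 3.6}
    - {"linear": [0, 0, 0], "twist": [0, 0, 0], "fingers": 3.6}
    - {"linear": [0, 0, 0], "twist": [0, 0, 0], "fingers": 3.6}

```text
t: 11.4
tcp_pos: [0.6237, 0.0939, 0.1774]
tool_rot: [-3.086, 0.002, 0.125]
force: [-0.4, 0.2, -1.4]
width: 0.521
```

The tool turned slightly (yaw 0.125, roll off by 0.055) and y fell short, so I'll check the joints.

```bash
python3 - <<'E'
from h import *
s=manip.read_state();print(s['q'],s['joint_vel'],s['tcp_pos'],s['tool_rot'],s['torque'],s['force'])
cv2.imwrite("pics/s4.png",manip.get_image("scene")["frame"][:,:,::-1])
E
```

```text
[0.12446185 0.2725376  0.28331066 1.58381695 0.05514178 3.14090809] [-0.0111865  -0.01892393 -0.0029645   0.00346539 -0.00108636 -0.00274644] [0.62367095 0.09385645 0.17741562] [-3.08644935e+00  2.20983593e-03  1.25145375e-01] [-0.06705192 -0.00738069 -0.0387368 ] [-0.38289763  0.20621987 -1.4131352 ]
```

View pics/s4.png

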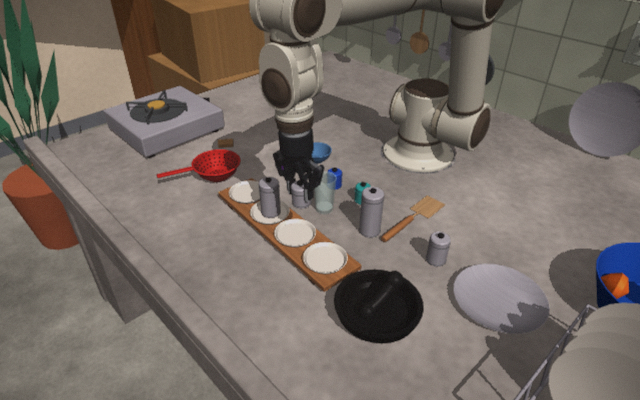

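q6 is at its limit: q6 = q1 + π − yaw. Turning the yaw to about 1.2 frees it for the rest of the job, and I'll level the 0.055 rad tilt at the same time. The canister hangs clear meanwhile.

>>> send_rows:
  commands:
    - {"linear": [0, 0, 0], "twist": [0, 0, 0.1], "fingers": 3.6}
    - {"linear": [0, 0, 0], "twist": [-0.028, -0.006, 0.12], "fingers": 3.6}
    - {"linear": [0, 0, 0], "twist": [-0.026, -0.009, 0.13], "fingers": 3.6}
    - {"linear": [0, 0, 0], "twist": [0, 0, 0.14], "fingers": 3.6}
    - {"linear": [0, 0, 0], "twist": [0, 0, 0.14], "fingers": 3.6}

```text
t: 11.95
tcp_pos: [0.6237, 0.0935, 0.1787]
tool_rot: [3.141, 0.005, 0.76]
force: [0.3, 0.1, -1.8]
width: 0.525
```

>>> send_rows:
  commands:
    - {"linear": [0, 1, 0], "twist": [0, 0, 0.14], "fingers": 3.6}
    - {"linear": [0, 2, 0], "twist": [0, 0, 0.13], "fingers": 3.6}
    - {"linear": [0, 2, 0], "twist": [0, 0, 0.12], "fingers": 3.6}
    - {"linear": [0, 1.5, 0], "twist": [0, 0, 0.06], "fingers": 3.6}
    - {"linear": [0, 0, 0], "twist": [0, 0, 0], "fingers": 3.6}

```text
t: 12.45
tcp_pos: [0.6237, 0.1599, 0.1786]
tool_rot: [3.141, 0.004, 1.207]
force: [0.4, -0.7, -1.2]
width: 0.519
```

>>> send_rows:
  commands:
    - {"linear": [0, 1.3, 0], "twist": [0, 0, 0], "fingers": 3.6}
    - {"linear": [0, 0.6, -1.5], "twist": [0, 0, 0], "fingers": 3.6}
    - {"linear": [0, 0, -2.7], "twist": [0, 0, 0], "fingers": 3.6}
    - {"linear": [0, 0, -2.7], "twist": [0, 0, 0], "fingers": 3.6}
    - {"linear": [0, 0, -2], "twist": [0, 0, 0], "fingers": 3.6}

```text
t: 12.95
tcp_pos: [0.6233, 0.1776, 0.0862]
tool_rot: [-3.14, 0.006, 1.204]
force: [0.3, 0.2, -1.9]
width: 0.524
```

>>> send_rows:
  commands:
    - {"linear": [0, 0, -1.2], "twist": [0, 0, 0], "fingers": 3.6}
    - {"linear": [0, 0, -0.7], "twist": [0, 0, 0], "fingers": 3.6}
    - {"linear": [0, 0, -0.4], "twist": [0, 0, 0], "fingers": 3.6}
    - {"linear": [0, 0, 0], "twist": [0, 0, 0], "fingers": 3.6}
    - {"linear": [0, 0, 0], "twist": [0, 0, 0], "fingers": 3.6}

```text
t: 13.45
tcp_pos: [0.6248, 0.1781, 0.0673]
tool_rot: [3.14, 0.004, 1.205]
force: [-0.7, -0.5, -0.9]
width: 0.524
```

>>> send_rows:
  commands:
    - {"linear": [0, 0.1, -0.4], "twist": [0, 0, 0], "fingers": 3.6}
    - {"linear": [0, 0, -0.4], "twist": [0, 0, 0], "fingers": 3.6}
    - {"linear": [0, 0, -0.25], "twist": [0, 0, 0], "fingers": 3.6}
    - {"linear": [0, 0, -0.1], "twist": [0, 0, 0], "fingers": 3.6}
    - {"linear": [0, 0, 0], "twist": [0, 0, 0], "fingers": 3.6}

```text
t: 13.95
tcp_pos: [0.6241, 0.179, 0.0545]
tool_rot: [3.141, 0.005, 1.205]
force: [-0.2, 0.3, -0.7]
width: 0.519
```

>>> send_rows:
  commands:
    - {"linear": [0, 0, -0.1], "twist": [0, 0, 0], "fingers": 3.6}
    - {"linear": [0, 0, 0], "twist": [0, 0, 0], "fingers": 3.6}
    - {"linear": [0, 0, -0.1], "twist": [0, 0, 0], "fingers": 3.6}
    - {"linear": [0, 0, 0], "twist": [0, 0, 0], "fingers": 3.6}
    - {"linear": [0, 0, 0], "twist": [0, 0, 0], "fingers": 3.6}

```text
t: 14.45
tcp_pos: [0.6244, 0.179, 0.054]
tool_rot: [3.14, 0.004, 1.205]
force: [-2.5, -0.9, 5.7]
width: 0.522
```

```bash
python3 - <<'E'
from h import *
for i in range(3):
  S=manip.get_image("scene");s=manip.read_state();print(s['tcp_pos'],s['force'])
o=cv2.resize(S["frame"][100:290,200:420,::-1],None,fx=3.1,fy=3.1);cv2.imwrite("pics/s5.png",o)
E
```

```text
[0.62442389 0.17896711 0.05398732] [-2.97206835 -1.52359569  5.41882554]
[0.62442285 0.1789716  0.05396462] [-2.89130076 -0.85711298  5.8845859 ]
[0.62442553 0.17894253 0.05398977] [-2.72019452 -0.59305473  5.64192764]
```

View pics/s5.png

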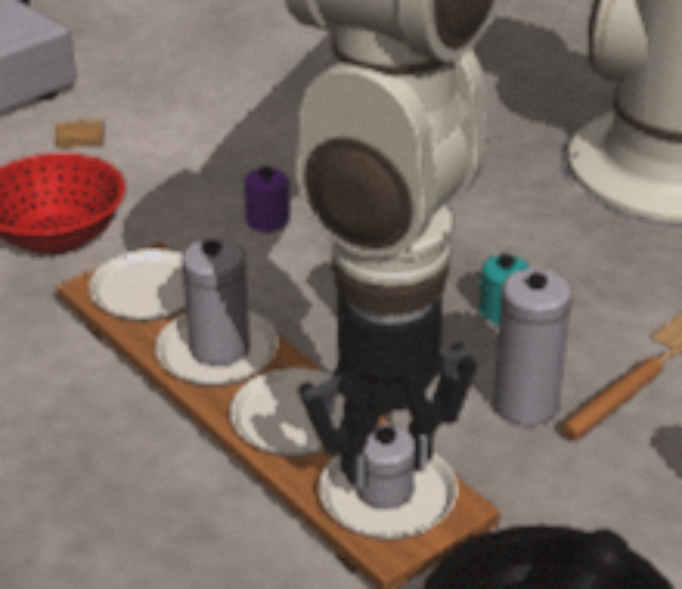

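Canister 1 sits in the saucer nearest the cobek with 5.6 N of contact. Release, rise to 0.25 and head for canister 2.

>>> send_rows:
  commands:
    - {"linear": [0, 0, 0], "twist": [0, 0, 0], "fingers": 4.6}
    - {"linear": [0, 0, 0], "twist": [0, 0, 0], "fingers": 5.0}
    - {"linear": [0, 0, 0], "twist": [0, 0, 0], "fingers": 5.6}
    - {"linear": [0, 0, 0], "twist": [0, 0, 0], "fingers": 6.3}
    - {"linear": [0, 0, 0], "twist": [0, 0, 0], "fingers": 7.0}

```text
t: 15.1
tcp_pos: [0.6243, 0.179, 0.0527]
tool_rot: [3.141, 0.005, 1.205]
force: [1.1, 0.1, -0.6]
width: 0.816
```

>>> send_rows:
  commands:
    - {"linear": [0, 0, 1], "twist": [0, 0, 0], "fingers": 7.0}
    - {"linear": [0, 0, 2.5], "twist": [0, 0, 0], "fingers": 7.0}
    - {"linear": [0, 0, 4], "twist": [0, 0, 0], "fingers": 7.0}
    - {"linear": [0, 0, 4], "twist": [0, 0, 0], "fingers": 7.0}
    - {"linear": [-0.5, 0.5, 3], "twist": [0, 0, 0], "fingers": 7.0}

```text
t: 15.6
tcp_pos: [0.6197, 0.1837, 0.2014]
tool_rot: [3.139, 0.003, 1.205]
force: [-0.0, 1.0, 0.6]
width: 0.816
```

>>> send_rows:
  commands:
    - {"linear": [-2, 1.5, 0], "twist": [0, 0, 0], "fingers": 7.0}
    - {"linear": [-3.2, 2.4, 0], "twist": [0, 0, 0], "fingers": 7.0}
    - {"linear": [-3.2, 2.4, 0], "twist": [0, 0, 0], "fingers": 7.0}
    - {"linear": [-3.2, 2.4, 0], "twist": [0, 0, 0], "fingers": 7.0}
    - {"linear": [-3.2, 2.4, 0], "twist": [0, 0, 0], "fingers": 7.0}

```text
t: 16.1
tcp_pos: [0.47, 0.2957, 0.1988]
tool_rot: [3.141, 0.004, 1.205]
force: [0.3, 1.3, -0.5]
width: 0.819
```

>>> send_rows:
  commands:
    - {"linear": [-3.2, 2.4, 0], "twist": [0, 0, 0], "fingers": 7.0}
    - {"linear": [-2.5, 1.9, 0], "twist": [0, 0, 0], "fingers": 7.0}
    - {"linear": [-1.3, 1, 0], "twist": [0, 0, 0], "fingers": 7.0}
    - {"linear": [0, 0, 0], "twist": [0, 0, 0], "fingers": 7.0}
    - {"linear": [0, 0, 0], "twist": [0, 0, 0], "fingers": 7.0}

```text
t: 16.6
tcp_pos: [0.4014, 0.348, 0.1985]
tool_rot: [3.141, 0.004, 1.206]
force: [0.5, -0.1, 0.4]
width: 0.82
```

```bash
python3 - <<'E'
from h import *
s=manip.read_state();print(s['tcp_pos'],s['tool_rot'],s['q'])
T=manip.get_image("top");S=manip.get_image("scene")
cv2.imwrite("pics/t6.png",cv2.resize(T["frame"][110:280,160:480,::-1],None,fx=2.4,fy=2.4))
cv2.imwrite("pics/s6.png",cv2.resize(S["frame"][100:290,200:460,::-1],None,fx=3,fy=3))
E
```

```text
[0.40143008 0.34804277 0.19849429] [3.14050494 0.00405006 1.20604429] [ 0.71582277  0.03517626  0.05803952  1.59672056 -0.00286646  2.65137332]
```

View pics/t6.png

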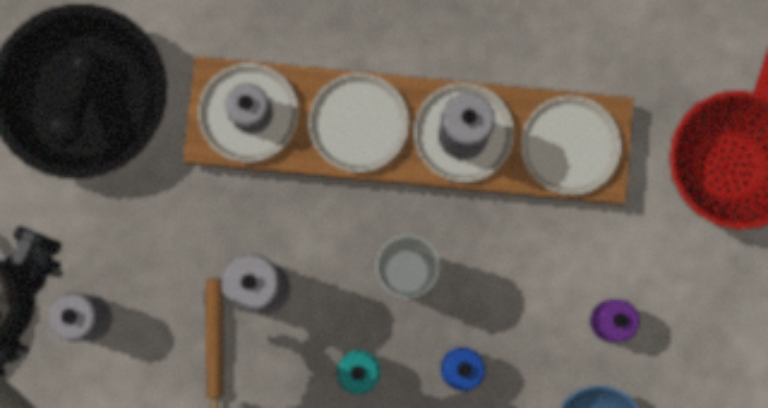

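View pics/s6.png

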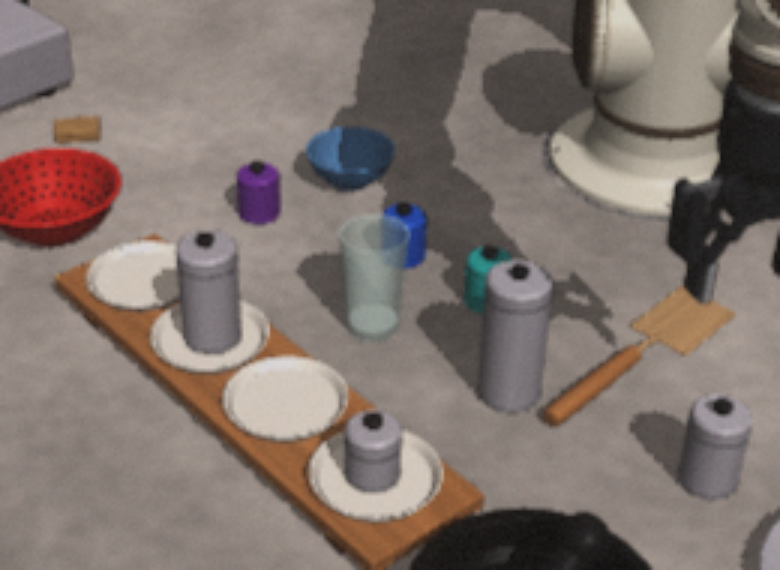

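```bash
python3 - <<'E'
from h import *
T=manip.get_image("top");S=manip.get_image("scene")
a=dark(T,262.3,152.9,5);b=dark(S,324.3,240.3,4);print(a,b,tri(T,a,S,b))
E
```

```text
(np.float64(262.02709385102236), np.float64(152.27890808897976)) (np.float64(323.7432818642301), np.float64(239.89947583859615)) (array([0.62297904, 0.17499736, 0.09412801]), np.float64(0.00018794256835008946))
```

>>> send_rows:
  commands:
    - {"linear": [-0.6, 0.2, -1], "twist": [0, 0, 0], "fingers": 7.0}
    - {"linear": [0, 0, -3.5], "twist": [0, 0, 0], "fingers": 7.0}
    - {"linear": [0, 0, -4], "twist": [0, 0, 0], "fingers": 7.0}
    - {"linear": [0, 0, -4], "twist": [0, 0, 0], "fingers": 7.0}
    - {"linear": [0, 0, -2.5], "twist": [0, 0, 0], "fingers": 7.0}

```text
t: 17.3
tcp_pos: [0.3939, 0.3487, 0.0439]
tool_rot: [-3.14, 0.008, 1.205]
force: [-0.4, -0.6, -0.1]
width: 0.82
```

>>> send_rows:
  commands:
    - {"linear": [0, 0, -0.8], "twist": [0, 0, 0], "fingers": 6.6}
    - {"linear": [0, 0, 0], "twist": [0, 0, 0], "fingers": 5.8}
    - {"linear": [0, 0, 0], "twist": [0, 0, 0], "fingers": 5.0}
    - {"linear": [0, 0, 0], "twist": [0, 0, 0], "fingers": 4.0}
    - {"linear": [0, 0, 0], "twist": [0, 0, 0], "fingers": 4.0}

```text
t: 17.8
tcp_pos: [0.396, 0.3506, 0.0414]
tool_rot: [3.14, 0.002, 1.205]
force: [-0.2, 0.9, 5.4]
width: 0.566
```

>>> send_rows:
  commands:
    - {"linear": [0, 0, 0], "twist": [0, 0, 0], "fingers": 4.0}
    - {"linear": [0, 0, 0], "twist": [0, 0, 0], "fingers": 4.0}
    - {"linear": [0, 0, 0], "twist": [0, 0, 0], "fingers": 4.0}
    - {"linear": [0, 0, 0], "twist": [0, 0, 0], "fingers": 4.0}
    - {"linear": [0, 0, 0], "twist": [0, 0, 0], "fingers": 4.0}

```text
t: 18.3
tcp_pos: [0.396, 0.3507, 0.0415]
tool_rot: [3.14, 0.002, 1.205]
force: [-0.6, -0.4, 6.0]
width: 0.57
```

>>> send_rows:
  commands:
    - {"linear": [0, 0, 0.8], "twist": [0, 0, 0], "fingers": 4.0}
    - {"linear": [0, 0, 2.2], "twist": [0, 0, 0], "fingers": 4.0}
    - {"linear": [0, 0, 3.5], "twist": [0, 0, 0], "fingers": 4.0}
    - {"linear": [0, 0, 4], "twist": [0, 0, 0], "fingers": 4.0}
    - {"linear": [0, 0, 3.5], "twist": [0, 0, 0], "fingers": 4.0}

```text
t: 18.8
tcp_pos: [0.3951, 0.3498, 0.182]
tool_rot: [3.141, 0.004, 1.205]
force: [0.8, 0.4, -2.3]
width: 0.569
```

>>> send_rows:
  commands:
    - {"linear": [0, 0, 1.5], "twist": [0, 0, 0], "fingers": 4.0}
    - {"linear": [0.7, -0.9, 0.5], "twist": [0, 0, 0], "fingers": 4.0}
    - {"linear": [1.6, -2.1, 0], "twist": [0, 0, 0], "fingers": 4.0}
    - {"linear": [2.2, -3, 0], "twist": [0, 0, 0], "fingers": 4.0}
    - {"linear": [2.2, -3, 0], "twist": [0, 0, 0], "fingers": 4.0}

```text
t: 19.3
tcp_pos: [0.4627, 0.2583, 0.1988]
tool_rot: [-3.141, 0.006, 1.206]
force: [0.0, 0.5, -2.5]
width: 0.568
```

>>> send_rows:
  commands:
    - {"linear": [2.2, -3, 0], "twist": [0, 0, 0], "fingers": 4.0}
    - {"linear": [2.2, -3, 0], "twist": [0, 0, 0], "fingers": 4.0}
    - {"linear": [2.2, -3, 0], "twist": [0, 0, 0], "fingers": 4.0}
    - {"linear": [2.2, -3, 0], "twist": [0, 0, 0], "fingers": 4.0}
    - {"linear": [2.2, -3, 0], "twist": [0, 0, 0], "fingers": 4.0}

```text
t: 19.8
tcp_pos: [0.5727, 0.1077, 0.1987]
tool_rot: [-3.141, 0.006, 1.205]
force: [0.5, 0.3, -2.5]
width: 0.57
```

>>> send_rows:
  commands:
    - {"linear": [2.0, -2.6, 0], "twist": [0, 0, 0], "fingers": 4.0}
    - {"linear": [1.4, -1.7, 0], "twist": [0, 0, 0], "fingers": 4.0}
    - {"linear": [0.6, -0.6, 0], "twist": [0, 0, 0], "fingers": 4.0}
    - {"linear": [0, 0, 0], "twist": [0, 0, 0], "fingers": 4.0}
    - {"linear": [0, 0, 0], "twist": [0, 0, 0], "fingers": 4.0}

```text
t: 20.3
tcp_pos: [0.6117, 0.0612, 0.1993]
tool_rot: [-3.141, 0.005, 1.205]
force: [-0.8, 0.2, -3.3]
width: 0.569
```

>>> send_rows:
  commands:
    - {"linear": [0.3, -0.1, 0], "twist": [0, 0, 0], "fingers": 4.0}
    - {"linear": [0, 0, -1.5], "twist": [0, 0, 0], "fingers": 4.0}
    - {"linear": [0, 0, -3], "twist": [0, 0, 0], "fingers": 4.0}
    - {"linear": [0, 0, -3], "twist": [0, 0, 0], "fingers": 4.0}
    - {"linear": [0, 0, -2], "twist": [0, 0, 0], "fingers": 4.0}

```text
t: 20.8
tcp_pos: [0.6143, 0.0608, 0.1028]
tool_rot: [-3.141, 0.005, 1.207]
force: [-0.5, -0.3, -2.7]
width: 0.566
```

>>> send_rows:
  commands:
    - {"linear": [0, 0, -1], "twist": [0, 0, 0], "fingers": 4.0}
    - {"linear": [0, 0, -0.5], "twist": [0, 0, 0], "fingers": 4.0}
    - {"linear": [0, 0, -0.3], "twist": [0, 0, 0], "fingers": 4.0}
    - {"linear": [0, 0, 0], "twist": [0, 0, 0], "fingers": 4.0}
    - {"linear": [0, 0, 0], "twist": [0, 0, 0], "fingers": 4.0}

```text
t: 21.3
tcp_pos: [0.6158, 0.0601, 0.0879]
tool_rot: [3.14, 0.004, 1.205]
force: [0.5, -1.0, -3.0]
width: 0.572
```

>>> send_rows:
  commands:
    - {"linear": [0, 0, -0.4], "twist": [0, 0, 0], "fingers": 4.0}
    - {"linear": [0, 0, -0.35], "twist": [0, 0, 0], "fingers": 4.0}
    - {"linear": [0, 0, -0.25], "twist": [0, 0, 0], "fingers": 4.0}
    - {"linear": [0, 0, -0.1], "twist": [0, 0, 0], "fingers": 4.0}
    - {"linear": [0, 0, 0], "twist": [0, 0, 0], "fingers": 4.0}

```text
t: 21.8
tcp_pos: [0.6152, 0.06, 0.0758]
tool_rot: [3.141, 0.005, 1.205]
force: [0.3, -0.3, -2.9]
width: 0.568
```

>>> send_rows:
  commands:
    - {"linear": [0, 0, -0.1], "twist": [0, 0, 0], "fingers": 4.0}
    - {"linear": [0, 0, -0.1], "twist": [0, 0, 0], "fingers": 4.0}
    - {"linear": [0, 0, 0], "twist": [0, 0, 0], "fingers": 4.0}
    - {"linear": [0, 0, 0], "twist": [0, 0, 0], "fingers": 4.0}
    - {"linear": [0, 0, 0], "twist": [0, 0, 0], "fingers": 4.0}

```text
t: 22.3
tcp_pos: [0.6154, 0.06, 0.0755]
tool_rot: [3.14, 0.004, 1.205]
force: [-4.6, -1.2, 8.4]
width: 0.571
```

Contact came at z = 0.0755, as predicted. Release, then go to canister 4 with the tips above 0.19.

>>> send_rows:
  commands:
    - {"linear": [0, 0, 0.05], "twist": [0, 0, 0], "fingers": 5.0}
    - {"linear": [0, 0, 0], "twist": [0, 0, 0], "fingers": 5.4}
    - {"linear": [0, 0, 0], "twist": [0, 0, 0], "fingers": 6.0}
    - {"linear": [0, 0, 0], "twist": [0, 0, 0], "fingers": 6.8}
    - {"linear": [0, 0, 0], "twist": [0, 0, 0], "fingers": 7.6}

```text
t: 22.8
tcp_pos: [0.6153, 0.06, 0.0741]
tool_rot: [3.141, 0.005, 1.205]
force: [-0.6, -0.4, 0.1]
width: 0.89
```

>>> send_rows:
  commands:
    - {"linear": [0, 0, 1], "twist": [0, 0, 0], "fingers": 7.6}
    - {"linear": [0, 0, 2.5], "twist": [0, 0, 0], "fingers": 7.6}
    - {"linear": [0, 0, 4], "twist": [0, 0, 0], "fingers": 7.6}
    - {"linear": [0, 0, 4], "twist": [0, 0, 0], "fingers": 7.6}
    - {"linear": [0, 0, 2], "twist": [0, 0, 0], "fingers": 7.6}

```text
t: 23.3
tcp_pos: [0.6159, 0.06, 0.2141]
tool_rot: [3.137, 0.003, 1.205]
force: [1.4, 0.7, 0.6]
width: 0.892
```

>>> send_rows:
  commands:
    - {"linear": [-2, 1, 0], "twist": [0, 0, 0], "fingers": 7.6}
    - {"linear": [-3.5, 2, 0], "twist": [0, 0, 0], "fingers": 7.6}
    - {"linear": [-4, 2.2, 0], "twist": [0, 0, 0], "fingers": 7.6}
    - {"linear": [-4, 2.2, 0], "twist": [0, 0, 0], "fingers": 7.6}
    - {"linear": [-3, 1.6, 0], "twist": [0, 0, 0], "fingers": 7.6}

```text
t: 23.8
tcp_pos: [0.4483, 0.1507, 0.2103]
tool_rot: [3.14, 0.004, 1.206]
force: [0.1, 1.1, -0.1]
width: 0.89
```

>>> send_rows:
  commands:
    - {"linear": [-1.6, 0.9, 0], "twist": [0, 0, 0], "fingers": 7.6}
    - {"linear": [0, 0, 0], "twist": [0, 0, 0], "fingers": 7.6}
    - {"linear": [0, 0, 0], "twist": [0, 0, 0], "fingers": 7.6}
    - {"linear": [0, 0, 0], "twist": [0, 0, 0], "fingers": 7.6}
    - {"linear": [0, 0, 0], "twist": [0, 0, 0], "fingers": 7.6}

```text
t: 24.3
tcp_pos: [0.4351, 0.1585, 0.209]
tool_rot: [3.142, 0.005, 1.204]
force: [-0.2, -0.6, -0.1]
width: 0.889
```

```bash
python3 - <<'E'
from h import *
s=manip.read_state();print(s['t'],s['tcp_pos'],s['tool_rot'],s['q'])
T=manip.get_image("top");S=manip.get_image("scene")
cv2.imwrite("pics/t7.png",cv2.resize(T["frame"][110:280,160:480,::-1],None,fx=2.4,fy=2.4))
cv2.imwrite("pics/s7.png",cv2.resize(S["frame"][100:290,200:460,::-1],None,fx=3,fy=3))
E
```

```text
24.3 [0.4351034  0.15849143 0.20898339] [3.14156085 0.00525075 1.20412692] [ 0.3517688  -0.12379883 -0.074942    1.62308532 -0.00397387  2.28924127]
```

View pics/t7.png

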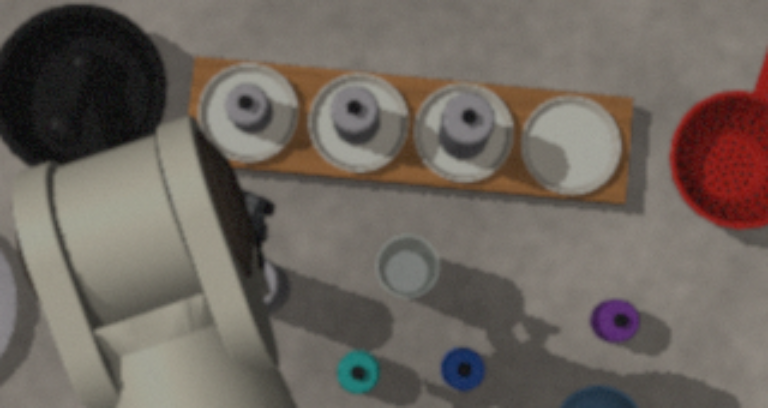

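View pics/s7.png

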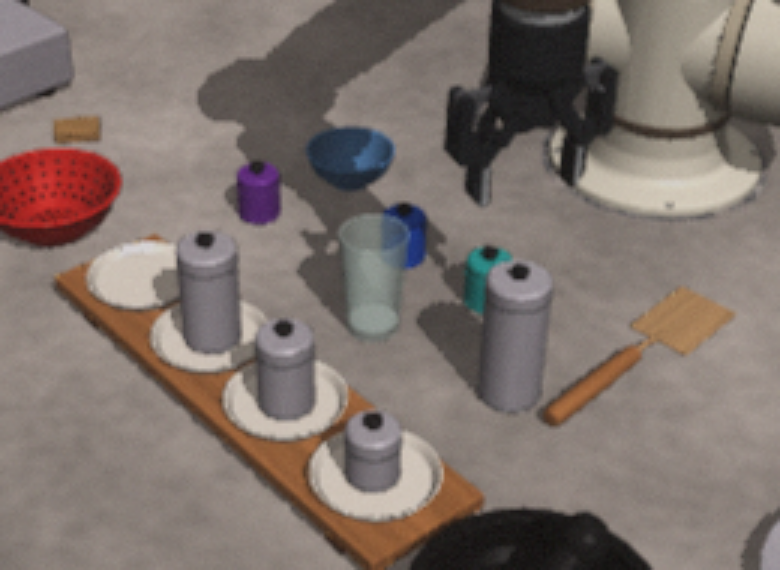

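Canisters 1, 2 and 3 stand centred. Now canister 4 at (.433,.159).

>>> send_rows:
  commands:
    - {"linear": [-0.2, 0.05, -1], "twist": [0, 0, 0], "fingers": 7.6}
    - {"linear": [0, 0, -2.5], "twist": [0, 0, 0], "fingers": 7.6}
    - {"linear": [0, 0, -3.5], "twist": [0, 0, 0], "fingers": 7.6}
    - {"linear": [0, 0, -3.5], "twist": [0, 0, 0], "fingers": 7.6}
    - {"linear": [0, 0, -1.5], "twist": [0, 0, 0], "fingers": 7.6}

```text
t: 24.9
tcp_pos: [0.4306, 0.1588, 0.0856]
tool_rot: [-3.139, 0.008, 1.205]
force: [-0.8, 0.2, -0.3]
width: 0.89
```

>>> send_rows:
  commands:
    - {"linear": [0, 0, -0.4], "twist": [0, 0, 0], "fingers": 7.0}
    - {"linear": [0, 0, 0], "twist": [0, 0, 0], "fingers": 6.4}
    - {"linear": [0, 0, 0], "twist": [0, 0, 0], "fingers": 5.8}
    - {"linear": [0, 0, 0], "twist": [0, 0, 0], "fingers": 4.8}
    - {"linear": [0, 0, 0], "twist": [0, 0, 0], "fingers": 4.8}

```text
t: 25.4
tcp_pos: [0.4333, 0.1599, 0.0872]
tool_rot: [3.139, 0.003, 1.205]
force: [0.3, 0.1, 6.8]
width: 0.661
```

>>> send_rows:
  commands:
    - {"linear": [0, 0, 0], "twist": [0, 0, 0], "fingers": 4.8}
    - {"linear": [0, 0, 0], "twist": [0, 0, 0], "fingers": 4.8}
    - {"linear": [0, 0, 0], "twist": [0, 0, 0], "fingers": 4.8}
    - {"linear": [0, 0, 0], "twist": [0, 0, 0], "fingers": 4.8}
    - {"linear": [0, 0, 0], "twist": [0, 0, 0], "fingers": 4.8}

```text
t: 25.9
tcp_pos: [0.4333, 0.1599, 0.0872]
tool_rot: [3.139, 0.003, 1.205]
force: [0.7, 1.1, 6.4]
width: 0.666
```

>>> send_rows:
  commands:
    - {"linear": [0, 0, 0.8], "twist": [0, 0, 0], "fingers": 4.8}
    - {"linear": [0, 0, 2.2], "twist": [0, 0, 0], "fingers": 4.8}
    - {"linear": [0, 0, 3.5], "twist": [0, 0, 0], "fingers": 4.8}
    - {"linear": [0, 0, 4], "twist": [0, 0, 0], "fingers": 4.8}
    - {"linear": [0, 0, 3.5], "twist": [0, 0, 0], "fingers": 4.8}

```text
t: 26.4
tcp_pos: [0.4321, 0.1594, 0.2276]
tool_rot: [3.141, 0.004, 1.205]
force: [0.9, -0.6, -2.8]
width: 0.667
```

>>> send_rows:
  commands:
    - {"linear": [0, 0, 2], "twist": [0, 0, 0], "fingers": 4.8}
    - {"linear": [0, -0.8, 0.5], "twist": [0, 0, 0], "fingers": 4.8}
    - {"linear": [0.1, -2, 0], "twist": [0, 0, 0], "fingers": 4.8}
    - {"linear": [0.3, -3, 0], "twist": [0, 0, 0], "fingers": 4.8}
    - {"linear": [0.3, -3.2, 0], "twist": [0, 0, 0], "fingers": 4.8}

```text
t: 26.9
tcp_pos: [0.4388, 0.0683, 0.2493]
tool_rot: [-3.141, 0.006, 1.206]
force: [-0.2, -0.9, -2.7]
width: 0.664
```

>>> send_rows:
  commands:
    - {"linear": [0.3, -3.2, 0], "twist": [0, 0, 0], "fingers": 4.8}
    - {"linear": [0.5, -3.2, 0], "twist": [0, 0, 0], "fingers": 4.8}
    - {"linear": [0.5, -3.2, 0], "twist": [0, 0, 0], "fingers": 4.8}
    - {"linear": [0.5, -3.2, 0], "twist": [0, 0, 0], "fingers": 4.8}
    - {"linear": [0.6, -3.2, 0], "twist": [0, 0, 0], "fingers": 4.8}

```text
t: 27.4
tcp_pos: [0.4626, -0.0922, 0.2493]
tool_rot: [-3.14, 0.005, 1.205]
force: [0.6, 0.8, -2.9]
width: 0.668
```

>>> send_rows:
  commands:
    - {"linear": [1, -3, 0], "twist": [0, 0, 0], "fingers": 4.8}
    - {"linear": [1.4, -2.6, 0], "twist": [0, 0, 0], "fingers": 4.8}
    - {"linear": [1.8, -1.8, 0], "twist": [0, 0, 0], "fingers": 4.8}
    - {"linear": [2.2, -1, 0], "twist": [0, 0, 0], "fingers": 4.8}
    - {"linear": [2.2, 0, 0], "twist": [0, 0, 0], "fingers": 4.8}

```text
t: 27.9
tcp_pos: [0.5492, -0.1764, 0.2489]
tool_rot: [-3.14, 0.005, 1.203]
force: [-0.6, -0.3, -3.7]
width: 0.662
```

>>> send_rows:
  commands:
    - {"linear": [2, 0, 0], "twist": [0, 0, 0], "fingers": 4.8}
    - {"linear": [1.5, 0, 0], "twist": [0, 0, 0], "fingers": 4.8}
    - {"linear": [0.8, 0, 0], "twist": [0, 0, 0], "fingers": 4.8}
    - {"linear": [0, 0, -1], "twist": [0, 0, 0], "fingers": 4.8}
    - {"linear": [0, 0, -2], "twist": [0, 0, 0], "fingers": 4.8}

```text
t: 28.4
tcp_pos: [0.5922, -0.1748, 0.2203]
tool_rot: [3.14, 0.005, 1.205]
force: [-1.0, 0.1, -3.0]
width: 0.668
```

>>> send_rows:
  commands:
    - {"linear": [0, 0, -2.5], "twist": [0, 0, 0], "fingers": 4.8}
    - {"linear": [0, 0, -2.5], "twist": [0, 0, 0], "fingers": 4.8}
    - {"linear": [0, 0, -2], "twist": [0, 0, 0], "fingers": 4.8}
    - {"linear": [0, 0, -1], "twist": [0, 0, 0], "fingers": 4.8}
    - {"linear": [0, 0, 0], "twist": [0, 0, 0], "fingers": 4.8}

```text
t: 28.9
tcp_pos: [0.5908, -0.1744, 0.1386]
tool_rot: [-3.139, 0.005, 1.205]
force: [0.0, -0.3, -3.6]
width: 0.663
```

>>> send_rows:
  commands:
    - {"linear": [0.4, 0, -0.3], "twist": [0, 0, 0], "fingers": 4.8}
    - {"linear": [0, 0, -0.4], "twist": [0, 0, 0], "fingers": 4.8}
    - {"linear": [0, 0, -0.3], "twist": [0, 0, 0], "fingers": 4.8}
    - {"linear": [0, 0, -0.2], "twist": [0, 0, 0], "fingers": 4.8}
    - {"linear": [0, 0, 0], "twist": [0, 0, 0], "fingers": 4.8}

```text
t: 29.4
tcp_pos: [0.5962, -0.1745, 0.1281]
tool_rot: [3.141, 0.005, 1.205]
force: [0.1, -0.7, -2.7]
width: 0.662
```

>>> send_rows:
  commands:
    - {"linear": [0, 0, 0], "twist": [0, 0, 0], "fingers": 4.8}
    - {"linear": [0, 0, 0], "twist": [0, 0, 0], "fingers": 4.8}
    - {"linear": [0, 0, 0], "twist": [0, 0, 0], "fingers": 4.8}
    - {"linear": [0, 0, 0], "twist": [0, 0, 0], "fingers": 4.8}
    - {"linear": [0, 0, 0], "twist": [0, 0, 0], "fingers": 4.8}

```text
t: 29.9
tcp_pos: [0.5963, -0.1745, 0.1284]
tool_rot: [3.141, 0.005, 1.205]
force: [-0.4, 1.0, -2.1]
width: 0.669
```

Needs 7 mm more.

>>> send_rows:
  commands:
    - {"linear": [0, 0, -0.2], "twist": [0, 0, 0], "fingers": 4.8}
    - {"linear": [0, 0, -0.2], "twist": [0, 0, 0], "fingers": 4.8}
    - {"linear": [0, 0, -0.2], "twist": [0, 0, 0], "fingers": 4.8}
    - {"linear": [0, 0, -0.1], "twist": [0, 0, 0], "fingers": 4.8}
    - {"linear": [0, 0, 0], "twist": [0, 0, 0], "fingers": 4.8}

```text
t: 30.4
tcp_pos: [0.5963, -0.1745, 0.1213]
tool_rot: [3.141, 0.005, 1.205]
force: [-1.2, -0.6, -1.8]
width: 0.666
```

>>> send_rows:
  commands:
    - {"linear": [0, 0, -0.1], "twist": [0, 0, 0], "fingers": 4.8}
    - {"linear": [0, 0, 0], "twist": [0, 0, 0], "fingers": 4.8}
    - {"linear": [0, 0, 0], "twist": [0, 0, 0], "fingers": 4.8}
    - {"linear": [0, 0, 0], "twist": [0, 0, 0], "fingers": 4.8}
    - {"linear": [0, 0, 0], "twist": [0, 0, 0], "fingers": 4.8}

```text
t: 30.9
tcp_pos: [0.5962, -0.1746, 0.1212]
tool_rot: [3.14, 0.005, 1.205]
force: [-3.3, -0.0, 6.1]
width: 0.667
```

Contact. Release, rise and back away.

>>> send_rows:
  commands:
    - {"linear": [0, 0, 0.05], "twist": [0, 0, 0], "fingers": 5.8}
    - {"linear": [0, 0, 0], "twist": [0, 0, 0], "fingers": 6.2}
    - {"linear": [0, 0, 0], "twist": [0, 0, 0], "fingers": 6.8}
    - {"linear": [0, 0, 0], "twist": [0, 0, 0], "fingers": 7.4}
    - {"linear": [0, 0, 0], "twist": [0, 0, 0], "fingers": 8}

```text
t: 31.4
tcp_pos: [0.5963, -0.1745, 0.1207]
tool_rot: [3.141, 0.005, 1.205]
force: [-0.3, -0.6, -0.3]
width: 0.94
```

>>> send_rows:
  commands:
    - {"linear": [0, 0, 1], "twist": [0, 0, 0], "fingers": 8}
    - {"linear": [0, 0, 2.5], "twist": [0, 0, 0], "fingers": 8}
    - {"linear": [0, 0, 4], "twist": [0, 0, 0], "fingers": 8}
    - {"linear": [0, 0, 4], "twist": [0, 0, 0], "fingers": 8}
    - {"linear": [0, 0, 2], "twist": [0, 0, 0], "fingers": 8}

```text
t: 31.9
tcp_pos: [0.5967, -0.1746, 0.2606]
tool_rot: [3.136, 0.004, 1.205]
force: [0.9, -0.2, 0.0]
width: 0.934
```

>>> send_rows:
  commands:
    - {"linear": [-2, -1, 0], "twist": [0, 0, 0], "fingers": 8}
    - {"linear": [-4, -3, 0], "twist": [0, 0, 0], "fingers": 8}
    - {"linear": [-4, -3, 0], "twist": [0, 0, 0], "fingers": 8}
    - {"linear": [-4, -3, 0], "twist": [0, 0, 0], "fingers": 8}
    - {"linear": [-4, -3, 0], "twist": [0, 0, 0], "fingers": 8}

```text
t: 32.4
tcp_pos: [0.4147, -0.3052, 0.2568]
tool_rot: [3.14, 0.005, 1.206]
force: [0.3, -1.1, 0.5]
width: 0.938
```

>>> send_rows:
  commands:
    - {"linear": [-4, -3, 0], "twist": [0, 0, 0], "fingers": 8}
    - {"linear": [-2, -2, 0], "twist": [0, 0, 0], "fingers": 8}
    - {"linear": [0, -2, 0], "twist": [0, 0, 0], "fingers": 8}
    - {"linear": [0, 0, 0], "twist": [0, 0, 0], "fingers": 8}
    - {"linear": [0, 0, 0], "twist": [0, 0, 0], "fingers": 8}

```text
t: 32.9
tcp_pos: [0.3562, -0.3745, 0.2562]
tool_rot: [3.141, 0.005, 1.204]
force: [-0.2, -0.1, 0.9]
width: 0.94
```

```bash
python3 - <<'E'
from h import *
s=manip.read_state();print(s['t'],s['tcp_pos'])
T=manip.get_image("top");S=manip.get_image("scene")
Z=.034
for n,(x,y),h in[("c1",(.6235,.1775),.064),("c2",(.6145,.059),.088),("c3",(.605,-.058),.114),("c4",(.5955,-.1755),.142)]:
    X=np.array([x,y,Z+h-.004]);a=dark(T,*np.round(proj(T,X)),6);b=dark(S,*np.round(proj(S,X)),5);P,e=tri(T,a,S,b)
    print(n,P.round(4),round(e,4),"err mm",((P[:2]-[x,y])*1000).round(1))
cv2.imwrite("pics/t8.png",cv2.resize(T["frame"][110:280,160:480,::-1],None,fx=2.4,fy=2.4))
cv2.imwrite("pics/s8.png",cv2.resize(S["frame"][100:290,200:460,::-1],None,fx=3,fy=3))
E
```

```text
32.9 [ 0.35619581 -0.37447961  0.25621537]
c1 [0.6229 0.1748 0.0941] 0.0001 err mm [-0.6 -2.7]
c2 [0.6154 0.0598 0.118 ] 0.0003 err mm [0.9 0.8]
c3 [ 0.6037 -0.0572  0.1441] 0.0008 err mm [-1.3  0.8]
c4 [ 0.5961 -0.1754  0.1719] 0.0002 err mm [0.6 0.1]
```

View pics/t8.png

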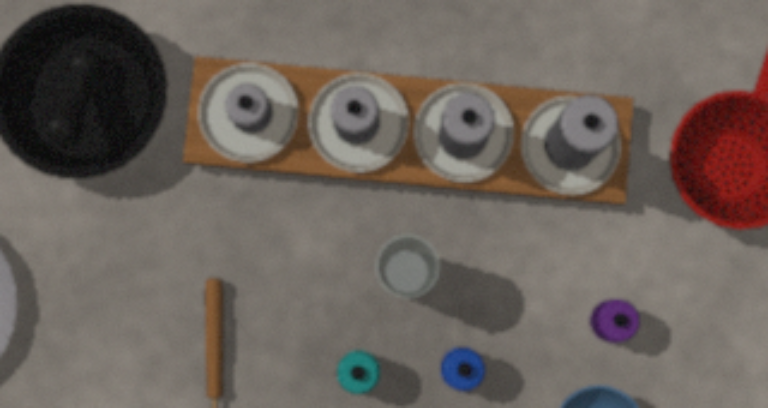

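View pics/s8.png

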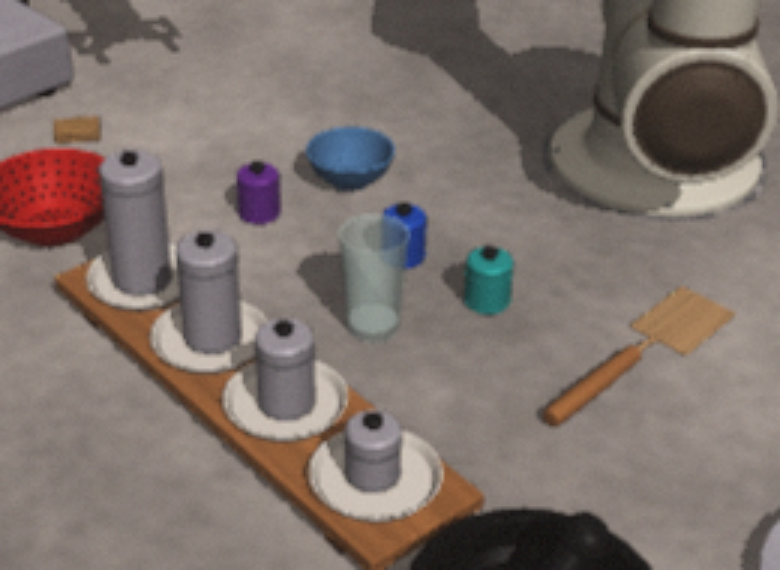

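All four stand upright and centred within 3 mm, the tumbler is standing, the look-alikes are untouched, and the arm is clear.

```bash
python3 -c "
from plant import manip
print(manip.job_done())"
```

```text
the job is handed in; nothing more can be done
None
```

All four canisters are back on the board, each on its own saucer. They run from the shortest next to the cobek to the tallest at the strainer end. I handed the job in at about 33 s.

**Last checks (top and scene pictures):**
- **Upright and centred:** all four stand upright. Their knobs are 2.8, 1.2, 1.5 and 0.6 mm from the saucer centres (canisters 1 to 4), and their heights match seated canisters.
- **Set down gently:** each one touched down slowly, with no more than about 9 N on the wrist.
- **Surroundings:** the tumbler is standing, the coloured look-alikes are untouched, and the gripper is clear of everything.

**What went wrong or disagreed:**
- **Wrist joint limit:** while I carried canister 1, the last joint reached its range limit, 3.14 rad. That tilted the canister about 3° in the air. I levelled it and changed the gripper's turn for the rest of the job.
- **Saucer measurement:** my first saucer fits and the scene-view ellipses disagreed by up to about 1 cm. I used the top-view rim fits instead, trimmed x slightly by eye, and got the expected 118 mm spacing.

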